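# Zone the charcoal trough

## Task

Get the charcoal trough ready for tonight's cook. Before any divider plate goes in, make sure last night's charcoal is cold: hold the infrared thermometer level with its lens looking straight down at the charcoal heap from about 13 cm above the grate, steady for two seconds; it belongs in its tray when you finish, lying flat. Then slide every washed divider plate from the drainer down into a channel of its own in the trough until it stands on the grate, lowering it rather than letting it drop, and leave the dish, the lighter case and the skewer tin where they are.

Things in the scene. Friction and masses are not known exactly. Their poses are not given: they have to be found in the camera images.
- trough: Charcoal grill: dark steel trough fixed on the ledge, 142 (its x) by 386 mm (its y), rim 130 mm high, a wooden grip 26 mm beyond each end. Origin at ledge level under its centre. Inside 132 by 376 mm; flat grate 36 mm above the ledge. Four facing pairs of upright guides (y = -112.5, -37.5, 37.5, 112.5 mm) take plates standing across it: plate x along trough x, 3 mm play at each end
- slot1 (a point): Foot of divider channel 1 (y = -112.5 mm in the trough): on the grate, midway between the walls, axes as the trough; the underside centre of a seated plate comes to lie here. The channel is 11 mm wide from the grate to 80 mm above it, then its guides flare to a mouth about 28 mm wide, 96 mm above the grate
- slot2 (a point): Foot of divider channel 2 (y = -37.5 mm in the trough): on the grate, midway between the walls, axes as the trough; the underside centre of a seated plate comes to lie here. The channel is 11 mm wide from the grate to 80 mm above it, then its guides flare to a mouth about 28 mm wide, 96 mm above the grate
- slot3 (a point): Foot of divider channel 3 (y = 37.5 mm in the trough): on the grate, midway between the walls, axes as the trough; the underside centre of a seated plate comes to lie here. The channel is 11 mm wide from the grate to 80 mm above it, then its guides flare to a mouth about 28 mm wide, 96 mm above the grate
- slot4 (a point): Foot of divider channel 4 (y = 112.5 mm in the trough): on the grate, midway between the walls, axes as the trough; the underside centre of a seated plate comes to lie here. The channel is 11 mm wide from the grate to 80 mm above it, then its guides flare to a mouth about 28 mm wide, 96 mm above the grate
- coals: Heap of old black charcoal, about 75 by 50 mm and 30 mm high, fixed on the grate in one of the three bays between the channels (the other two hold only a pale film of ash). Origin at the middle of its underside, on the grate, 36 mm above the ledge
- plate1: Cast-iron divider plate on its long edge, 126 long (its x), 8 thick (its y), 90 mm high, about 0.7 kg; on the middle of its top edge a lifting lug with red tip, 46 long, 12 thick, 40 mm high (top 130 mm above the underside). Origin at its underside centre, z up. All are alike, either way round. Three or four of the four are there, in the drainer at first; an absent one is None
- plate2: Cast-iron divider plate on its long edge, 126 long (its x), 8 thick (its y), 90 mm high, about 0.7 kg; on the middle of its top edge a lifting lug with red tip, 46 long, 12 thick, 40 mm high (top 130 mm above the underside). Origin at its underside centre, z up. All are alike, either way round. Three or four of the four are there, in the drainer at first; an absent one is None
- plate3: Cast-iron divider plate on its long edge, 126 long (its x), 8 thick (its y), 90 mm high, about 0.7 kg; on the middle of its top edge a lifting lug with red tip, 46 long, 12 thick, 40 mm high (top 130 mm above the underside). Origin at its underside centre, z up. All are alike, either way round. Three or four of the four are there, in the drainer at first; an absent one is None
- plate4: Cast-iron divider plate on its long edge, 126 long (its x), 8 thick (its y), 90 mm high, about 0.7 kg; on the middle of its top edge a lifting lug with red tip, 46 long, 12 thick, 40 mm high (top 130 mm above the underside). Origin at its underside centre, z up. All are alike, either way round. Three or four of the four are there, in the drainer at first; an absent one is None
- drainer: White drip tray with steel wire drainer, fixed, 160 (its x) by 260 mm (its y), floor 12 mm and rim 26 mm above the ledge. Four places at y = -90, -30, 30, 90 mm, each between two wire hoops 12 mm apart and 69 mm high, hold plates upright (underside at 12 mm, plate x along drainer x). Origin at ledge level under its centre
- thermometer: Hand-held infrared thermometer, a bar lying flat on the ledge, 165 mm long (its x), 36 mm wide (its y), 30 mm high, 0.24 kg, black with a yellow head at the +x end, grey display on top. Origin at the centre of its flat underside, z up; it looks out of its underside
- lens (a point): The thermometer's lens, in the underside of the yellow head, 60 mm from the thermometer's origin towards +x; same axes. It looks straight along -z, so it measures what lies below it
- tray: Shallow open grey-blue tray with a dark rubber floor, fixed on the ledge, 228 mm long (its x) by 124 mm wide (its y), 22 mm high, walls and floor 4 mm thick; the thermometer's place. Origin at ledge level under its centre
- dish: White ceramic dish, 120 mm across and 40 mm high, loose, not part of the job. Origin under its centre
- lighter_case: Black plastic lighter case, 95 (its x) by 34 by 20 mm, loose, not part of the job. Origin under its centre
- skewer_tin: Closed aluminium skewer tin, 60 by 240 (its y) by 43 mm, loose, not part of the job. Origin under its centre

How it is judged:
By the outcome, as a careful person would: the job done as asked, in the order asked, and still so for the second after the job is handed in, with the robot touching nothing.
Of plate1, plate2, plate3, plate4 only 3 to 4 are there at a start; the rules pass over those that are not, and their reading is None.
At some moment in a run one of thermometer may be knocked a few centimetres aside while the robot is not near it.
It also fails if it takes over 208 s, if anything falls off the work surface, if the arm or the gripper's body presses on something with over 40 N, if the wrist force passes 120 N, or if a joint passes its speed limit or range.

## Robot

A 6-joint arm with a two-finger parallel gripper is mounted at the origin on the work surface. World frame = base frame: x ahead of the robot, y to its left, z up, the work surface at z = 0. Lengths are in m, angles in rad, forces in N, time in s.
With the tool pointing down it reaches from about 0.3 to 0.75 m from the base axis. Payload 8.5 kg.
Tool frame: the origin (TCP) lies midway between the tips of the shut fingers; the grasp point (between the pads) lies bot.tcp_to_grasp behind it (bot.tcp_to_grasp is the distance from the TCP to the grasp point, in m); z points along the fingers, y is the line along which they close (so a half turn about z gives the same grasp; the last joint's range is limited). The gripper opens to 85 mm and grips with 20 to 120 N. Pads are 22 mm wide; open, the fingers measure 114 mm over their backs; the gripper's body (76 mm by 85 mm) begins 54 mm behind the grasp point. The pads swing forward as they close: fully open they stand 13 mm farther back than shut.
Start: joints at [1.049, 0.381, 1.297, -0, 1.464, -0.215], TCP at [0.166, 0.524, 0.231] pointing down, gripper open.
Joint ranges: [-3.11, 3.11], [-0.89, 2.33], [0.22, 2.48], [-1.42, 4.56], [0.17, 2.85], [-2.88, 2.88]. Speed limits (rad/s): [2.39, 2.39, 3.14, 3.14, 3.14, 3.14].

## Interface

Orientations are given as a rotation vector (axis times angle).
In Python, from workcell import bot, vision, workorder gives the robot as it stands.
- The arm moves only by the tool jog_arm, never from a script. Its argument "deltas" is a list of rows, each an object of numbers: "dx", "dy", "dz": the shift along the tool's x, y, z normalised to -1 to 1, where 1 is 500 mm; "wx", "wy", "wz": the turn, a rotation vector about the tool's x, y, z normalised to -1 to 1, where 1 is 0.5 rad. In form: [{"dx": .., "dy": .., "dz": .., "wx": .., "wy": .., "wz": ..}, ...]. A call has 1 to 12 rows; each row shifts and turns the commanded pose from where the row before left it, along the tool's axes as they then stand; what a row does not reach is not made up. A row lasts 1/10 s, in which the tool goes at most 50 mm and 8.59 degrees, less where a joint would pass 70% of its speed; a pose out of reach is approached as far as the arm can. A call with a number of a shift or a turn outside -1 to 1 is refused whole. A call with a gripper value outside its range is refused whole. "grip" is the opening, from 0 (shut) to 1 (fully open), set as the call begins (left out, the last holds). The fingers move at their own pace and stop on an object; "squeeze" is the grip in N (left out, the last holds). Time passes only in rows, so rows that do not move let the fingers close. It gives the time, the measured TCP pose, the force, the opening and the grip force at its end, in the units of the state.
- bot.get_state(): the state, without advancing time (a new reading comes with each control period).
- vision.grab_frame(name): name is "side" or "top"; returns a dict with "img" (480x640x3 uint8, blue, green, red), "K" (3x3 intrinsics, pixels), "rvec" (rotation vector, rad) and "tvec" (3), from world to camera coordinates, as OpenCV has them. Camera axes: x right, y down, z forward; pixel columns grow to the right and rows downward; lengths in m; the calibration is good to about 2 mm. A picture is of the moment at which its call begins. There is no depth.
- workorder.job_done(): hands the job in; it is judged then, once.
The state is a dict: "time": time; "joint_pos": joint angles; "dq": joint speeds; "tau": joint torques, N m; "tool_pos": TCP position; "ee_rot": TCP orientation; "force": force on the tool from outside, world axes, zero at the start; "torque": the same for the moment, N m; "width": opening from 0.0 (shut) to 1.0 (fully open); "finger_force": force on a finger pad.
Only numpy, scipy, OpenCV 4.12 (cv2) and the standard library are available. Lean on these libraries where they do the work, as an engineer would, in place of code of your own. Each camera call takes 0.05 s, during which the arm holds its last target. There are 200 camera calls.

## Working session

There is one attempt and no reset: what is moved stays moved. The work goes in short steps, Python scripts to look and compute and a tool call to move; the robot and the scene stay as the last step left them, time stands still between calls to the robot, and variables do not carry over. Pictures are saved under pics/ and viewed, at most 14 in all, crops included, and the job is handed in when it is done.

Besides the shell and the picture viewer there is one more tool, called after "Call:" as name([rows], argument=value, ...), one row to a line, values as JSON. jog_arm: Moves the arm, as the interface text tells. Its arguments: {"type":"object","properties":{"deltas":{"type":"array","items":{"type":"object","properties":{"dx":{"type":"number"},"dy":{"type":"number"},"dz":{"type":"number"},"wx":{"type":"number"},"wy":{"type":"number"},"wz":{"type":"number"}}}},"grip":{"type":"number"},"squeeze":{"type":"number"}},"required":["deltas"]}

```bash
mkdir -p pics; ls
python3 - <<'E'
from workcell import bot, vision, workorder
import cv2
for n in("side","top"):
    f=vision.grab_frame(n); cv2.imwrite(f"pics/{n}0.png",f["img"]); print(n,f["K"].tolist(),f["rvec"],f["tvec"])
print(bot.get_state(), bot.tcp_to_grasp)
E
```

```text
pics
side [[570.0792148983895, 0.0, 323.2644441282018], [0.0, 570.0792148983895, 228.3142706322355], [0.0, 0.0, 1.0]] [ 2.25372197 -0.12310216  0.02975796] [-0.55548636  0.12102769  1.11344892]
top [[507.2859998928599, 0.0, 326.6760221480899], [0.0, 507.2859998928599, 242.09331645058637], [0.0, 0.0, 1.0]] [ 2.19094679 -2.12860254  0.14247758] [0.05245136 0.59911458 1.09770046]
{'time': 0.1, 'joint_pos': array([ 1.04868878e+00,  3.81141743e-01,  1.29818503e+00, -1.83660231e-06,
        1.46358296e+00, -2.15286985e-01]), 'dq': array([-0.00114406, -0.00063311, -0.00253516, -0.0015481 ,  0.00021205,
       -0.00054649]), 'tau': array([ 3.35764307e-03, -4.49222267e+01, -2.31656313e+01, -2.02183796e-04,
        3.61390121e-03,  8.28823261e-06]), 'tool_pos': array([0.16597653, 0.52408026, 0.23076645]), 'ee_rot': array([-4.79991724e-01, -3.10422890e+00,  1.93058061e-03]), 'force': array([ 0.21233571, -0.12965401,  0.85806783]), 'torque': array([-0.04757441,  0.04440653,  0.01222682]), 'finger_force': 0.0, 'width': 0.9980471880693838} 0.0187
```

View pics/top0.png

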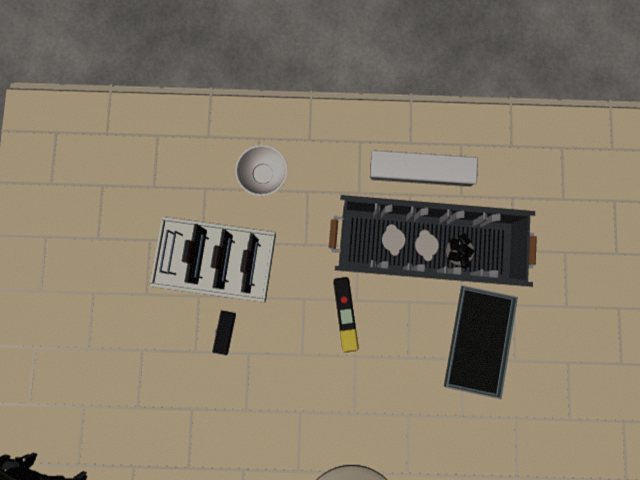

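View pics/side0.png

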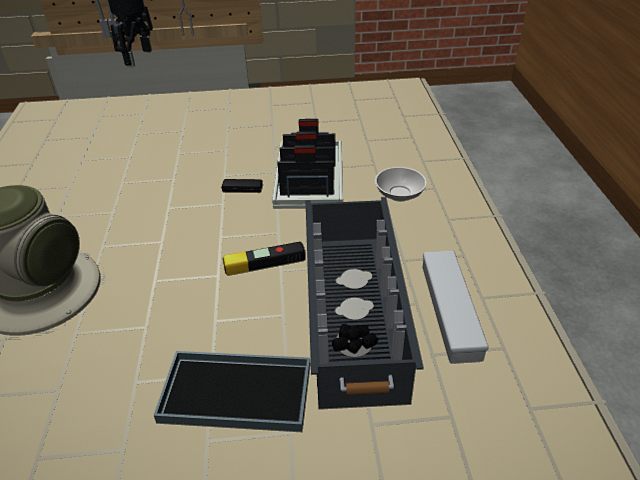

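The top view shows the drainer (150-275, 218-300) holding 3 plates, with the leftmost place empty. The trough is at (335-535, 197-285), with the coals at (460, 252). The thermometer lies at (345, 315) with its yellow head toward the robot, and the tray is at (480, 342). The side view agrees. Next I'll enlarge the parts I need.

Run:
```python
import cv2
t=cv2.imread("pics/top0.png"); s=cv2.imread("pics/side0.png")
def crop(im,x0,y0,x1,y1,k,name):
    c=cv2.resize(im[y0:y1,x0:x1],None,fx=k,fy=k,interpolation=cv2.INTER_CUBIC)
    c=cv2.convertScaleAbs(c,alpha=1.4,beta=25)
    for x in range((x0+9)//10*10,x1,10): cv2.line(c,((x-x0)*k,0),((x-x0)*k,6 if x%50 else 20),(0,0,255),1); x%20 or cv2.putText(c,str(x),((x-x0)*k+2,16),0,.4,(0,0,255))
    for y in range((y0+9)//10*10,y1,10): cv2.line(c,(0,(y-y0)*k),(6 if y%50 else 20,(y-y0)*k),(0,0,255),1); y%20 or cv2.putText(c,str(y),(8,(y-y0)*k+4),0,.4,(0,0,255))
    cv2.imwrite(f"pics/{name}.png",c); print(c.shape)
crop(t,145,210,285,310,5,"c1")
crop(t,322,190,542,340,3,"c2")
crop(t,325,270,525,405,4,"c3")
crop(s,210,110,350,210,5,"c4")
```

```text
(500, 700, 3)
(450, 660, 3)
(540, 800, 3)
(500, 700, 3)
```

View pics/c1.png

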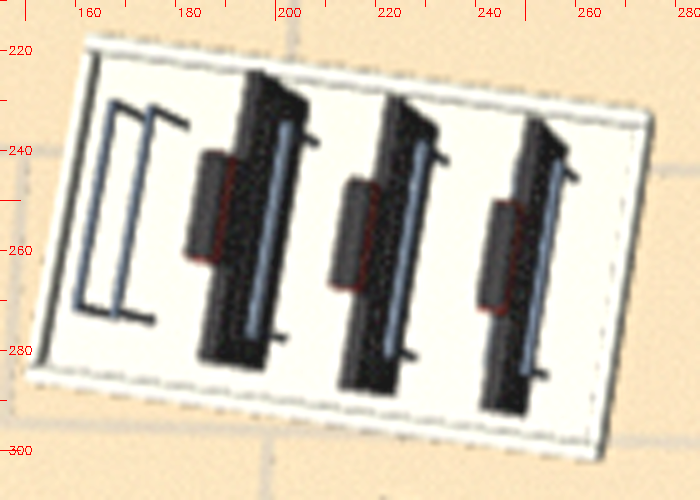

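View pics/c2.png

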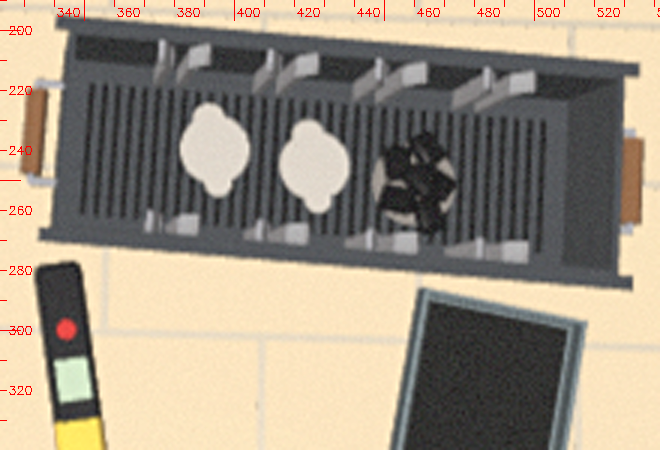

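View pics/c3.png

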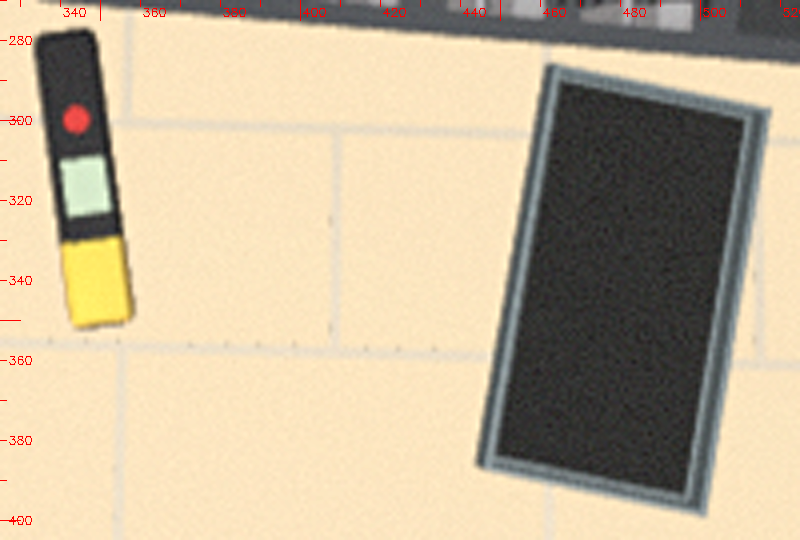

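View pics/c4.png

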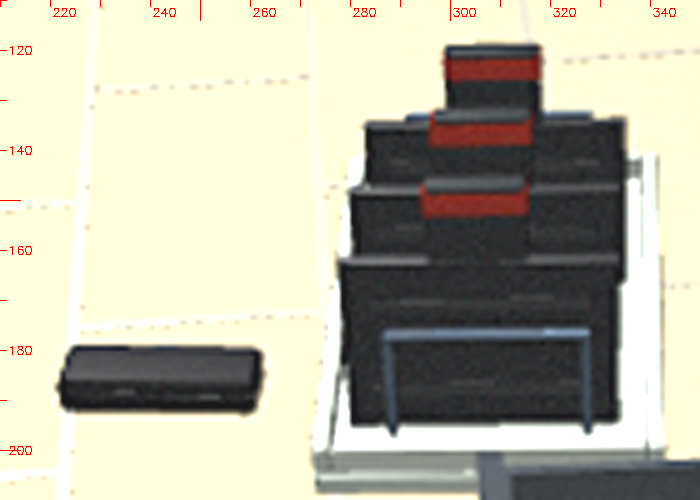

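The crops show the rim and lug corners clearly. The drainer's +y place is empty, and the lugs are at about (185-191, 241-262), (212-219, 246-267) and (241-249, 251-272). I'll fit the poses from these.

```bash
cat > h.py <<'E'
import numpy as np, cv2
from scipy.optimize import least_squares
from workcell import bot, vision, workorder
def cam(n):
    f=vision.grab_frame(n); return f
CAL={'side':(np.array([[570.0792,0,323.2644],[0,570.0792,228.3143],[0,0,1]]),np.array([2.25372197,-.12310216,.02975796]),np.array([-.55548636,.12102769,1.11344892])),
'top':(np.array([[507.286,0,326.676],[0,507.286,242.0933],[0,0,1]]),np.array([2.19094679,-2.12860254,.14247758]),np.array([.05245136,.59911458,1.09770046]))}
def proj(n,P):
    K,r,t=CAL[n]; return cv2.projectPoints(np.array(P,float).reshape(-1,3),r,t,K,None)[0][:,0]
def ray(n,uv,z):
    K,r,t=CAL[n]; R=cv2.Rodrigues(r)[0]; c=-R.T@t
    uv=np.atleast_2d(uv); d=(np.c_[uv,np.ones(len(uv))]@np.linalg.inv(K).T)@R
    return c+d*((z-c[2])/d[:,2])[:,None]
def un(pts,x0,y0,k): return (np.array(pts,float)+.5)/k-.5+[x0,y0]
def place(p,M):
    c,s=np.cos(p[2]),np.sin(p[2]); M=np.array(M,float)
    return np.c_[p[0]+c*M[:,0]-s*M[:,1],p[1]+s*M[:,0]+c*M[:,1],M[:,2]]
def fit(obs,p0):  # obs list of (cam,model pts,uv)
    f=lambda p: np.concatenate([(proj(n,place(p,M))-uv).ravel() for n,M,uv in obs])
    r=least_squares(f,p0); return r.x,r.fun.reshape(-1,2)
def rect(a,b,z): return [[-a/2,-b/2,z],[a/2,-b/2,z],[a/2,b/2,z],[-a/2,b/2,z]]
E
python3 - <<'E'
from h import *
np.set_printoptions(precision=4,suppress=True)
for n in CAL: K,r,t=CAL[n]; print(n,-cv2.Rodrigues(r)[0].T@t)
def show(nm,uv,z,cam='top'):
    P=ray(cam,uv,z); L=np.linalg.norm(np.roll(P,-1,0)-P,axis=1); print(nm,P[:,:2].tolist(),'len',L,'ctr',P.mean(0)[:2]); return P
dr=un([(85,35),(655,115),(602,460),(30,380)],145,210,5)
show('drainer',dr,.026)
for nm,l in zip('ABC',[[(205,150),(232,157),(213,262),(184,258)],[(350,178),(375,182),(357,290),(330,286)],[(497,200),(522,204),(502,314),(477,308)]]):
    show('lug'+nm,un(l,145,210,5),.142)
show('troughouter',un([(60,15),(640,68),(632,288),(38,238)],322,190,3),.130)
show('tray',un([(548,63),(772,108),(705,516),(478,466)],325,270,4),.022)
show('therm',un([(35,35),(95,30),(133,320),(72,328)],325,270,4),.030)
show('coal',un([(415,185)],322,190,3),.05)
E
```

```text
side [ 0.4912 -0.8375  0.7875]
top [0.4558 0.0753 1.1633]
drainer [[0.6459963460458648, 0.44548214012700615], [0.6170082675383455, 0.18581345832226598], [0.46137220589358485, 0.20302882471026407], [0.489530529169735, 0.4592006619256992]] len [0.2613 0.1566 0.2577 0.1571] ctr [0.5535 0.3234]
lugA [[0.5808655814727899, 0.35602436677064686], [0.5783318024880678, 0.3449400958817288], [0.5355195550678498, 0.349949378909746], [0.5367949163662518, 0.36170320829481184]] len [0.0114 0.0431 0.0118 0.0444] ctr [0.5579 0.3532]
lugB [[0.5711767732726095, 0.29678181457321806], [0.5698448490629022, 0.2865966513652757], [0.525912315081724, 0.2914379693105802], [0.5272088793374293, 0.3023723122501732]] len [0.0103 0.0442 0.011  0.0443] ctr [0.5485 0.2943]
lugC [[0.5639672283186267, 0.23695605747237286], [0.562636900018552, 0.22678362739908275], [0.5179414084784397, 0.23270692891818393], [0.5200637400139062, 0.24286434738711618]] len [0.0103 0.0451 0.0104 0.0443] ctr [0.5412 0.2348]
troughouter [[0.6858831079462737, 0.04185922004861521], [0.6606283273761656, -0.36027602300950057], [0.508542458823327, -0.3513355819598517], [0.530858105705224, 0.053003437945679674]] len [0.4029 0.1523 0.405  0.1554] ctr [ 0.5965 -0.1542]
tray [[0.510140037464612, -0.23646008397002302], [0.48855830790981447, -0.3622684710732297], [0.26524784335544327, -0.32134461861156305], [0.2885249981665444, -0.19692363389345938]] len [0.1276 0.227  0.1266 0.2251] ctr [ 0.3881 -0.2792]
therm [[0.5171220808046687, 0.052426982541382845], [0.520873625979232, 0.01901378109286491], [0.36254889606013674, -0.005488699800660607], [0.3573205735164648, 0.027868143052509835]] len [0.0336 0.1602 0.0338 0.1617] ctr [0.4395 0.0235]
coal [[0.5838259248240234, -0.22557543375194497]] len [0.] ctr [ 0.5838 -0.2256]
```

```bash
cat >> h.py <<'E'
from scipy.spatial.transform import Rotation as Ro
def Rd(psi):  # tool down, tool y at psi deg
    y=np.array([np.cos(np.radians(psi)),np.sin(np.radians(psi)),0]); z=np.array([0,0,-1.]); return np.c_[np.cross(y,z),y,z]
def plan(cur,curR,tgt,psi):
    R=Rd(psi); w=(Ro.from_matrix(curR).inv()*Ro.from_matrix(R)).as_rotvec()/.5
    d=R.T@(np.array(tgt)-cur)/.5
    print('tgt',np.round(tgt,4),'turn total',np.round(w,4),'rows>=%.1f'%(abs(w).max()/.28),'| shift total (tool axes after turn)',np.round(d,4),'rows>=%.1f'%(np.linalg.norm(d)/.085))
    return np.array(tgt),R
def start():
    s=bot.get_state(); R=Ro.from_rotvec(s['ee_rot']).as_matrix()
    print('t',s['time'],'tcp',s['tool_pos'].round(4),'psi',np.degrees(np.arctan2(R[1,1],R[0,1])).round(2),'w',round(s['width'],3),'F',s['force'].round(1),'ff',round(s['finger_force'],1),'q',s['joint_pos'].round(2)); return s['tool_pos'],R
def go(*tg):
    c=start()
    for t,p in tg: c=plan(*c,t,p)
E
python3 - <<'E'
from h import *
go(((.4395,.0235,.1),98.8),((.4395,.0235,.004),98.8))
E
```

```text
t 0.1 tcp [0.166  0.5241 0.2308] psi 72.42 w 0.998 F [ 0.2 -0.1  0.9] ff 0.0 q [ 1.05  0.38  1.3  -0.    1.46 -0.22]
tgt [0.4395 0.0235 0.1   ] turn total [-0.0024 -0.0011 -0.9208] rows>=3.3 | shift total (tool axes after turn) [-0.3874 -1.0731  0.2615] rows>=13.8
tgt [0.4395 0.0235 0.004 ] turn total [0. 0. 0.] rows>=0.0 | shift total (tool axes after turn) [0.    0.    0.192] rows>=2.3
```

Call:
jog_arm([
  {"wz": -0.15},
  {"wz": -0.25},
  {"wz": -0.25},
  {"wz": -0.27},
  {"dx": -0.014, "dy": -0.04},
  {"dx": -0.026, "dy": -0.07},
  {"dx": -0.026, "dy": -0.072},
  {"dx": -0.026, "dy": -0.072},
  {"dx": -0.026, "dy": -0.072},
  {"dx": -0.026, "dy": -0.072},
  {"dx": -0.026, "dy": -0.072},
  {"dx": -0.026, "dy": -0.072},
])

```text
$.deltas[0]: bad value
```

Call:
jog_arm([
  {"dx": -0.026, "dy": -0.072},
  {"dx": -0.026, "dy": -0.072},
  {"dx": -0.026, "dy": -0.072},
  {"dx": -0.026, "dy": -0.072},
  {"dx": -0.026, "dy": -0.072, "dz": 0.03},
  {"dx": -0.026, "dy": -0.072, "dz": 0.06},
  {"dx": -0.026, "dy": -0.06, "dz": 0.06},
  {"dx": -0.02, "dy": -0.04, "dz": 0.06},
  {},
])

```text
$.deltas[0]: bad value
```

Run:
```python
from h import *
f=vision.grab_frame('side')['img']; f0=cv2.imread('pics/side0.png')
# has the thermometer moved?
g=vision.grab_frame('top')['img']; g0=cv2.imread('pics/top0.png')
y=lambda im:[np.mean(np.nonzero((im[:,:,2]>150)&(im[:,:,1]>120)&(im[:,:,0]<60))[k]) if ((im[:,:,2]>150)&(im[:,:,1]>120)&(im[:,:,0]<60)).any() else None for k in(1,0)]
print('yellow',y(f),y(f0),y(g),y(g0))
go(((.4395,.0235,.004),98.8))
```

```text
yellow [np.float64(236.7741935483871), np.float64(257.89247311827955)] [np.float64(237.36263736263737), np.float64(257.84615384615387)] [np.float64(348.2218045112782), np.float64(340.19172932330827)] [np.float64(348.26119402985074), np.float64(340.17910447761193)]
t 0.2 tcp [0.166  0.5242 0.231 ] psi 72.42 w 0.994 F [ 0.4 -0.1  0.1] ff 0.0 q [ 1.05  0.38  1.3  -0.    1.46 -0.22]
tgt [0.4395 0.0235 0.004 ] turn total [-1.600e-03 -7.000e-04 -9.208e-01] rows>=3.3 | shift total (tool axes after turn) [-0.3873 -1.0732  0.4539] rows>=14.4
```

The rows probably need all six keys.

Call:
jog_arm([
  {"dx": 0, "dy": 0, "dz": 0, "wx": 0, "wy": 0, "wz": -0.15},
  {"dx": 0, "dy": 0, "dz": 0, "wx": 0, "wy": 0, "wz": -0.25},
  {"dx": 0, "dy": 0, "dz": 0, "wx": 0, "wy": 0, "wz": -0.25},
  {"dx": 0, "dy": 0, "dz": 0, "wx": 0, "wy": 0, "wz": -0.27},
  {"dx": -0.014, "dy": -0.04, "dz": 0, "wx": 0, "wy": 0, "wz": 0},
  {"dx": -0.026, "dy": -0.07, "dz": 0, "wx": 0, "wy": 0, "wz": 0},
  {"dx": -0.026, "dy": -0.072, "dz": 0, "wx": 0, "wy": 0, "wz": 0},
  {"dx": -0.026, "dy": -0.072, "dz": 0, "wx": 0, "wy": 0, "wz": 0},
  {"dx": -0.026, "dy": -0.072, "dz": 0, "wx": 0, "wy": 0, "wz": 0},
  {"dx": -0.026, "dy": -0.072, "dz": 0, "wx": 0, "wy": 0, "wz": 0},
  {"dx": -0.026, "dy": -0.072, "dz": 0, "wx": 0, "wy": 0, "wz": 0},
  {"dx": -0.026, "dy": -0.072, "dz": 0, "wx": 0, "wy": 0, "wz": 0},
])

```text
time: 1.4
tool_pos: [0.3047, 0.27, 0.2314]
ee_rot: [-0.241, 3.132, 0.0]
force: [0.4, 0.8, 0.0]
width: 1.005
finger_force: 0.0
```

Call:
jog_arm([
  {"dx": -0.026, "dy": -0.072, "dz": 0, "wx": 0, "wy": 0, "wz": 0},
  {"dx": -0.026, "dy": -0.072, "dz": 0, "wx": 0, "wy": 0, "wz": 0},
  {"dx": -0.026, "dy": -0.072, "dz": 0, "wx": 0, "wy": 0, "wz": 0},
  {"dx": -0.026, "dy": -0.072, "dz": 0.02, "wx": 0, "wy": 0, "wz": 0},
  {"dx": -0.026, "dy": -0.072, "dz": 0.04, "wx": 0, "wy": 0, "wz": 0},
  {"dx": -0.024, "dy": -0.072, "dz": 0.05, "wx": 0, "wy": 0, "wz": 0},
  {"dx": -0.02, "dy": -0.06, "dz": 0.06, "wx": 0, "wy": 0, "wz": 0},
  {"dx": -0.017, "dy": -0.039, "dz": 0.06, "wx": 0, "wy": 0, "wz": 0},
  {"dx": 0, "dy": 0, "dz": 0.03, "wx": 0, "wy": 0, "wz": 0},
  {"dx": 0, "dy": 0, "dz": 0, "wx": 0, "wy": 0, "wz": 0},
  {"dx": 0, "dy": 0, "dz": 0, "wx": 0, "wy": 0, "wz": 0},
])

```text
time: 2.5
tool_pos: [0.4392, 0.0238, 0.1017]
ee_rot: [0.241, -3.132, -0.0]
force: [0.5, 0.1, 0.6]
width: 1.004
finger_force: 0.0
```

Run:
```python
from h import *
f=vision.grab_frame('side')['img']
g=vision.grab_frame('top')['img']; cv2.imwrite('pics/top1.png',g)
m=lambda im:(im[:,:,2]>150)&(im[:,:,1]>120)&(im[:,:,0]<60)
for im in(f,g):
    k=m(im); v,u=np.nonzero(k); print('yellow',len(u),u.mean(),v.mean())
go(((.4395,.0235,.004),98.8))
```

```text
yellow 76 236.22368421052633 258.7105263157895
yellow 75 348.12 346.84
t 2.6 tcp [0.4395 0.0239 0.1023] psi 98.82 w 1.0 F [0.4 0.1 0.6] ff 0.0 q [-0.22  0.35  1.79  0.    1.   -1.94]
tgt [0.4395 0.0235 0.004 ] turn total [-0.0013  0.0035  0.0007] rows>=0.0 | shift total (tool axes after turn) [ 0.0002 -0.0008  0.1967] rows>=2.3
```

Call:
jog_arm([
  {"dx": 0, "dy": -0.001, "dz": 0.06, "wx": 0, "wy": 0, "wz": 0},
  {"dx": 0, "dy": 0, "dz": 0.06, "wx": 0, "wy": 0, "wz": 0},
  {"dx": 0, "dy": 0, "dz": 0.045, "wx": 0, "wy": 0, "wz": 0},
  {"dx": 0, "dy": 0, "dz": 0.02, "wx": 0, "wy": 0, "wz": 0},
  {"dx": 0, "dy": 0, "dz": 0.01, "wx": 0, "wy": 0, "wz": 0},
  {"dx": 0, "dy": 0, "dz": 0, "wx": 0, "wy": 0, "wz": 0},
])

```text
time: 3.2
tool_pos: [0.4396, 0.0232, 0.0043]
ee_rot: [-0.241, 3.132, -0.0]
force: [-0.1, -0.1, 1.2]
width: 1.0
finger_force: 0.0
```

Call:
jog_arm([
  {"dx": 0, "dy": 0, "dz": 0, "wx": 0, "wy": 0, "wz": 0},
  {"dx": 0, "dy": 0, "dz": 0, "wx": 0, "wy": 0, "wz": 0},
  {"dx": 0, "dy": 0, "dz": 0, "wx": 0, "wy": 0, "wz": 0},
  {"dx": 0, "dy": 0, "dz": 0, "wx": 0, "wy": 0, "wz": 0},
  {"dx": 0, "dy": 0, "dz": 0, "wx": 0, "wy": 0, "wz": 0},
  {"dx": 0, "dy": 0, "dz": 0, "wx": 0, "wy": 0, "wz": 0},
  {"dx": 0, "dy": 0, "dz": 0, "wx": 0, "wy": 0, "wz": 0},
  {"dx": 0, "dy": 0, "dz": 0, "wx": 0, "wy": 0, "wz": 0},
], grip=0, squeeze=60)

```text
time: 4.0
tool_pos: [0.4395, 0.0231, 0.0045]
ee_rot: [-0.241, 3.131, -0.0]
force: [-1.3, 0.9, 8.2]
width: 0.411
finger_force: 60.6
```

Run:
```python
from h import *
go(((.4395,.0235,.1745),98.8),((.646,-.218,.1745),98.8))
```

```text
t 4.0 tcp [0.4395 0.0231 0.0045] psi 98.78 w 0.411 F [-1.3  0.9  8.2] ff 60.6 q [-0.22  0.53  1.9   0.    0.72 -1.94]
tgt [0.4395 0.0235 0.1745] turn total [-0.0007  0.0019 -0.0005] rows>=0.0 | shift total (tool axes after turn) [-1.000e-04  8.000e-04 -3.401e-01] rows>=4.0
tgt [ 0.646  -0.218   0.1745] turn total [0. 0. 0.] rows>=0.0 | shift total (tool axes after turn) [-0.3342 -0.5405  0.    ] rows>=7.5
```

Call:
jog_arm([
  {"dx": 0, "dy": 0, "dz": -0.02, "wx": 0, "wy": 0, "wz": 0},
  {"dx": 0, "dy": 0, "dz": -0.05, "wx": 0, "wy": 0, "wz": 0},
  {"dx": 0, "dy": 0, "dz": -0.08, "wx": 0, "wy": 0, "wz": 0},
  {"dx": 0, "dy": 0, "dz": -0.08, "wx": 0, "wy": 0, "wz": 0},
  {"dx": 0, "dy": 0, "dz": -0.07, "wx": 0, "wy": 0, "wz": 0},
  {"dx": 0, "dy": 0, "dz": -0.03, "wx": 0, "wy": 0, "wz": 0},
  {"dx": 0, "dy": 0, "dz": -0.01, "wx": 0, "wy": 0, "wz": 0},
  {"dx": -0.012, "dy": -0.02, "dz": 0, "wx": 0, "wy": 0, "wz": 0},
  {"dx": -0.026, "dy": -0.04, "dz": 0, "wx": 0, "wy": 0, "wz": 0},
  {"dx": -0.036, "dy": -0.06, "dz": 0, "wx": 0, "wy": 0, "wz": 0},
  {"dx": -0.042, "dy": -0.068, "dz": 0, "wx": 0, "wy": 0, "wz": 0},
  {"dx": -0.042, "dy": -0.068, "dz": 0, "wx": 0, "wy": 0, "wz": 0},
])

```text
time: 5.2
tool_pos: [0.5375, -0.0931, 0.1721]
ee_rot: [0.24, -3.13, -0.002]
force: [-0.5, 0.6, -1.7]
width: 0.408
finger_force: 60.4
```

Call:
jog_arm([
  {"dx": -0.042, "dy": -0.068, "dz": 0, "wx": 0, "wy": 0, "wz": 0},
  {"dx": -0.042, "dy": -0.068, "dz": 0, "wx": 0, "wy": 0, "wz": 0},
  {"dx": -0.038, "dy": -0.06, "dz": 0, "wx": 0, "wy": 0, "wz": 0},
  {"dx": -0.03, "dy": -0.05, "dz": 0, "wx": 0, "wy": 0, "wz": 0},
  {"dx": -0.016, "dy": -0.026, "dz": 0, "wx": 0, "wy": 0, "wz": 0},
  {"dx": -0.008, "dy": -0.012, "dz": 0, "wx": 0, "wy": 0, "wz": 0},
  {"dx": 0, "dy": 0, "dz": 0, "wx": 0, "wy": 0, "wz": 0},
  {"dx": 0, "dy": 0, "dz": 0, "wx": 0, "wy": 0, "wz": 0},
])

```text
time: 6.0
tool_pos: [0.6451, -0.2178, 0.1731]
ee_rot: [0.241, -3.131, -0.001]
force: [-0.4, -0.5, -2.1]
width: 0.409
finger_force: 60.4
```

Run:
```python
from h import *
f=vision.grab_frame('side')['img']; g=vision.grab_frame('top')['img']
cv2.imwrite('pics/side2.png',f); cv2.imwrite('pics/top2.png',g)
a=cv2.resize(f[190:390,210:470],None,fx=3,fy=3,interpolation=cv2.INTER_CUBIC); cv2.imwrite('pics/c5.png',cv2.convertScaleAbs(a,alpha=1.4,beta=20))
c=start()
# expected thermometer corners underside z=tcp-.0045
p=[c[0][0],c[0][1],np.radians(188.8)]; z=c[0][2]-.0045
print(z); print('side pred under',((proj('side',place(p,rect(.165,.036,z)))-[210,190])*3).round().tolist(), 'lens',(proj('side',place(p,[[.06,0,z]]))-[210,190])*3)
```

```text
t 6.1 tcp [ 0.6452 -0.2175  0.1738] psi 98.81 w 0.406 F [-0.1 -0.2 -2.1] ff 60.4 q [-0.5   0.65  0.98  0.    1.51 -2.22]
0.16934667399902462
side pred under [[678.0, 210.0], [379.0, 270.0], [398.0, 319.0], [706.0, 256.0]] lens [[431.02653407 285.18708963]]
```

View pics/c5.png

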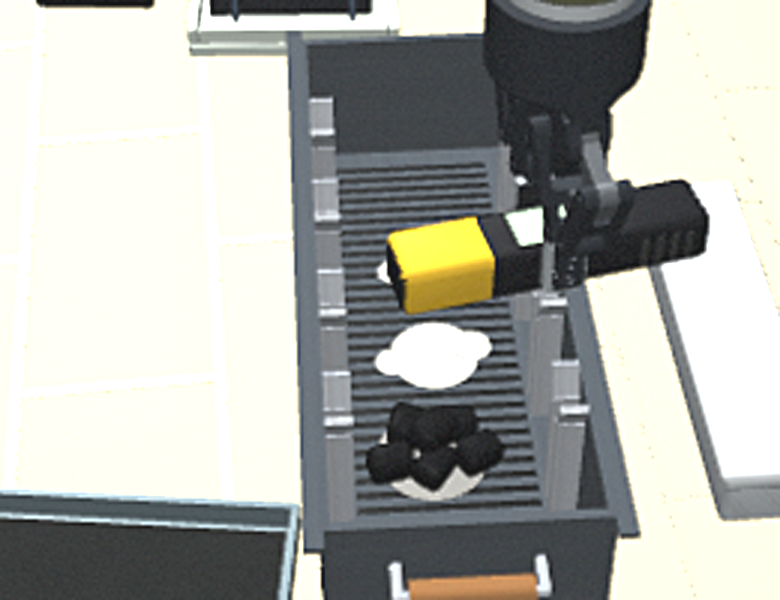

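The side crop shows the thermometer level in the gripper, with its head bottom edge at about (403, 312) in the crop. The coals are at (432, 445), which is pixel (354, 338). I'll check the heap's position from both views.

Run:
```python
from h import *
print('coal side',ray('side',[(210+434/3,190+445/3)],.050),'coal top',ray('top',[(460,251)],.05))
# yellow head centre in top image now
g=cv2.imread('pics/top2.png'); k=(g[:,:,2]>150)&(g[:,:,1]>120)&(g[:,:,0]<60)
v,u=np.nonzero(k); print(len(u),u.min(),u.max(),v.min(),v.max(),u.mean(),v.mean(), ray('top',[(u.mean(),v.mean())],.2))
print('lens FK', .6452-.06*.9882,-.2175-.06*.153)
```

```text
coal side [[ 0.58842238 -0.23142162  0.05      ]] coal top [[ 0.58456777 -0.22557875  0.05      ]]Traceback (most recent call last):
  File "<stdin>", line 5, in <module>
    return umr_minimum(a, axis, None, out, keepdims, initial, where)
ValueError: zero-size array to reduction operation minimum which has no identity
```

Call:
jog_arm([
  {"dx": 0, "dy": -0.002, "dz": 0.006, "wx": 0, "wy": 0, "wz": 0},
  {"dx": 0, "dy": 0, "dz": 0.002, "wx": 0, "wy": 0, "wz": 0},
  {"dx": 0, "dy": 0, "dz": 0, "wx": 0, "wy": 0, "wz": 0},
  {"dx": 0, "dy": 0, "dz": 0, "wx": 0, "wy": 0, "wz": 0},
  {"dx": 0, "dy": 0, "dz": 0, "wx": 0, "wy": 0, "wz": 0},
  {"dx": 0, "dy": 0, "dz": 0, "wx": 0, "wy": 0, "wz": 0},
  {"dx": 0, "dy": 0, "dz": 0, "wx": 0, "wy": 0, "wz": 0},
  {"dx": 0, "dy": 0, "dz": 0, "wx": 0, "wy": 0, "wz": 0},
  {"dx": 0, "dy": 0, "dz": 0, "wx": 0, "wy": 0, "wz": 0},
  {"dx": 0, "dy": 0, "dz": 0, "wx": 0, "wy": 0, "wz": 0},
  {"dx": 0, "dy": 0, "dz": 0, "wx": 0, "wy": 0, "wz": 0},
  {"dx": 0, "dy": 0, "dz": 0, "wx": 0, "wy": 0, "wz": 0},
])

```text
time: 7.3
tool_pos: [0.6457, -0.2192, 0.1698]
ee_rot: [0.24, -3.132, 0.0]
force: [-0.1, 0.4, -2.7]
width: 0.413
finger_force: 60.4
```

Call:
jog_arm([
  {"dx": 0, "dy": 0, "dz": 0, "wx": 0, "wy": 0, "wz": 0},
  {"dx": 0, "dy": 0, "dz": 0, "wx": 0, "wy": 0, "wz": 0},
  {"dx": 0, "dy": 0, "dz": 0, "wx": 0, "wy": 0, "wz": 0},
  {"dx": 0, "dy": 0, "dz": 0, "wx": 0, "wy": 0, "wz": 0},
  {"dx": 0, "dy": 0, "dz": 0, "wx": 0, "wy": 0, "wz": 0},
  {"dx": 0, "dy": 0, "dz": 0, "wx": 0, "wy": 0, "wz": 0},
  {"dx": 0, "dy": 0, "dz": 0, "wx": 0, "wy": 0, "wz": 0},
  {"dx": 0, "dy": 0, "dz": 0, "wx": 0, "wy": 0, "wz": 0},
  {"dx": 0, "dy": 0, "dz": 0, "wx": 0, "wy": 0, "wz": 0},
  {"dx": 0, "dy": 0, "dz": 0, "wx": 0, "wy": 0, "wz": 0},
  {"dx": 0, "dy": 0, "dz": 0, "wx": 0, "wy": 0, "wz": 0},
  {"dx": 0, "dy": 0, "dz": 0, "wx": 0, "wy": 0, "wz": 0},
])

```text
time: 8.5
tool_pos: [0.6457, -0.2192, 0.1698]
ee_rot: [0.24, -3.132, 0.0]
force: [0.1, -0.1, -1.1]
width: 0.409
finger_force: 60.4
```

Call:
jog_arm([
  {"dx": 0, "dy": 0, "dz": 0, "wx": 0, "wy": 0, "wz": 0},
  {"dx": 0, "dy": 0, "dz": 0, "wx": 0, "wy": 0, "wz": 0},
  {"dx": 0, "dy": 0, "dz": 0, "wx": 0, "wy": 0, "wz": 0},
  {"dx": 0, "dy": 0, "dz": 0, "wx": 0, "wy": 0, "wz": 0},
  {"dx": 0, "dy": 0, "dz": 0, "wx": 0, "wy": 0, "wz": 0},
  {"dx": 0, "dy": 0, "dz": 0, "wx": 0, "wy": 0, "wz": 0},
  {"dx": 0, "dy": 0, "dz": 0, "wx": 0, "wy": 0, "wz": 0},
  {"dx": 0, "dy": 0, "dz": 0, "wx": 0, "wy": 0, "wz": 0},
  {"dx": 0, "dy": 0, "dz": 0, "wx": 0, "wy": 0, "wz": 0},
  {"dx": 0, "dy": 0, "dz": 0, "wx": 0, "wy": 0, "wz": 0},
  {"dx": 0, "dy": 0, "dz": 0, "wx": 0, "wy": 0, "wz": 0},
  {"dx": 0, "dy": 0, "dz": 0, "wx": 0, "wy": 0, "wz": 0},
])

```text
time: 9.7
tool_pos: [0.6457, -0.2192, 0.1698]
ee_rot: [-0.24, 3.132, -0.0]
force: [0.7, -0.4, -1.8]
width: 0.405
finger_force: 60.4
```

Run:
```python
from h import *
f=vision.grab_frame('side')['img']; g=vision.grab_frame('top')['img']
cv2.imwrite('pics/top3.png',g)
# tray yaw -0.177 ; psi=90-10.1
go(((.46,-.24,.17),98.8),((.388,-.2795,.10),79.9),((.388,-.2795,.0095),79.9))
```

```text
t 9.8 tcp [ 0.6457 -0.2192  0.1698] psi 98.78 w 0.412 F [ 0.   0.3 -1.7] ff 60.4 q [-0.5   0.66  0.98 -0.    1.5  -2.22]
tgt [ 0.46 -0.24  0.17] turn total [-0.     -0.0001 -0.0009] rows>=0.0 | shift total (tool axes after turn) [ 0.3733  0.0158 -0.0004] rows>=4.4
tgt [ 0.388  -0.2795  0.1   ] turn total [0.     0.     0.6597] rows>=2.4 | shift total (tool axes after turn) [ 0.1279 -0.103   0.14  ] rows>=2.5
tgt [ 0.388  -0.2795  0.0095] turn total [0. 0. 0.] rows>=0.0 | shift total (tool axes after turn) [0.    0.    0.181] rows>=2.1
```

Call:
jog_arm([
  {"dx": 0.02, "dy": 0, "dz": 0, "wx": 0, "wy": 0, "wz": 0},
  {"dx": 0.05, "dy": 0.002, "dz": 0, "wx": 0, "wy": 0, "wz": 0},
  {"dx": 0.08, "dy": 0.004, "dz": 0, "wx": 0, "wy": 0, "wz": 0},
  {"dx": 0.08, "dy": 0.004, "dz": 0, "wx": 0, "wy": 0, "wz": 0},
  {"dx": 0.08, "dy": 0.004, "dz": 0, "wx": 0, "wy": 0, "wz": 0},
  {"dx": 0.063, "dy": 0.002, "dz": 0, "wx": 0, "wy": 0, "wz": 0.06},
  {"dx": 0, "dy": 0, "dz": 0, "wx": 0, "wy": 0, "wz": 0.2},
  {"dx": 0, "dy": 0, "dz": 0, "wx": 0, "wy": 0, "wz": 0.2},
  {"dx": 0, "dy": 0, "dz": 0, "wx": 0, "wy": 0, "wz": 0.2},
  {"dx": 0.03, "dy": -0.023, "dz": 0.01, "wx": 0, "wy": 0, "wz": 0},
  {"dx": 0.05, "dy": -0.04, "dz": 0.03, "wx": 0, "wy": 0, "wz": 0},
  {"dx": 0.048, "dy": -0.04, "dz": 0.05, "wx": 0, "wy": 0, "wz": 0},
])

```text
time: 11.0
tool_pos: [0.3879, -0.28, 0.1256]
ee_rot: [0.275, 3.127, -0.005]
force: [0.0, -1.3, -3.5]
width: 0.409
finger_force: 60.4
```

Run:
```python
from h import *
go(((.388,-.2795,.0095),79.9))
```

```text
t 11.0 tcp [ 0.3879 -0.28    0.1256] psi 79.94 w 0.409 F [ 0.  -1.3 -3.5] ff 60.4 q [-0.87  0.37  1.66 -0.    1.11 -2.27]
tgt [ 0.388  -0.2795  0.0095] turn total [-0.0053  0.0062  0.0015] rows>=0.0 | shift total (tool axes after turn) [1.000e-04 1.100e-03 2.322e-01] rows>=2.7
```

Call:
jog_arm([
  {"dx": 0, "dy": 0, "dz": 0.05, "wx": 0, "wy": 0, "wz": 0},
  {"dx": 0, "dy": 0, "dz": 0.07, "wx": 0, "wy": 0, "wz": 0},
  {"dx": 0, "dy": 0, "dz": 0.05, "wx": 0, "wy": 0, "wz": 0},
  {"dx": 0, "dy": 0, "dz": 0.03, "wx": 0, "wy": 0, "wz": 0},
  {"dx": 0, "dy": 0, "dz": 0.014, "wx": 0, "wy": 0, "wz": 0},
  {"dx": 0, "dy": 0, "dz": 0.01, "wx": 0, "wy": 0, "wz": 0},
  {"dx": 0, "dy": 0, "dz": 0.004, "wx": 0, "wy": 0, "wz": 0},
  {"dx": 0, "dy": 0, "dz": 0.002, "wx": 0, "wy": 0, "wz": 0},
  {"dx": 0, "dy": 0, "dz": 0.001, "wx": 0, "wy": 0, "wz": 0},
  {"dx": 0, "dy": 0, "dz": 0, "wx": 0, "wy": 0, "wz": 0},
])

```text
time: 12.0
tool_pos: [0.3882, -0.2794, 0.0097]
ee_rot: [0.277, 3.129, -0.001]
force: [-0.4, 0.7, -2.2]
width: 0.412
finger_force: 60.4
```

Call:
jog_arm([
  {"dx": 0, "dy": 0, "dz": 0.002, "wx": 0, "wy": 0, "wz": 0},
  {"dx": 0, "dy": 0, "dz": 0.001, "wx": 0, "wy": 0, "wz": 0},
  {"dx": 0, "dy": 0, "dz": 0, "wx": 0, "wy": 0, "wz": 0},
])

```text
time: 12.3
tool_pos: [0.3882, -0.2794, 0.0085]
ee_rot: [0.277, 3.129, -0.001]
force: [-1.5, 0.7, 6.3]
width: 0.408
finger_force: 61.5
```

Contact. I'll release and rise.

Call:
jog_arm([
  {"dx": 0, "dy": 0, "dz": 0, "wx": 0, "wy": 0, "wz": 0},
  {"dx": 0, "dy": 0, "dz": 0, "wx": 0, "wy": 0, "wz": 0},
  {"dx": 0, "dy": 0, "dz": 0, "wx": 0, "wy": 0, "wz": 0},
  {"dx": 0, "dy": 0, "dz": 0, "wx": 0, "wy": 0, "wz": 0},
  {"dx": 0, "dy": 0, "dz": -0.01, "wx": 0, "wy": 0, "wz": 0},
  {"dx": 0, "dy": 0, "dz": -0.03, "wx": 0, "wy": 0, "wz": 0},
  {"dx": 0, "dy": 0, "dz": -0.08, "wx": 0, "wy": 0, "wz": 0},
  {"dx": 0, "dy": 0, "dz": -0.09, "wx": 0, "wy": 0, "wz": 0},
  {"dx": 0, "dy": 0, "dz": -0.09, "wx": 0, "wy": 0, "wz": 0},
  {"dx": 0, "dy": 0, "dz": -0.09, "wx": 0, "wy": 0, "wz": 0},
  {"dx": 0, "dy": 0, "dz": -0.06, "wx": 0, "wy": 0, "wz": 0},
  {"dx": 0, "dy": 0, "dz": 0, "wx": 0, "wy": 0, "wz": 0},
], grip=0.8)

```text
time: 13.5
tool_pos: [0.389, -0.2801, 0.2371]
ee_rot: [0.277, 3.123, -0.009]
force: [-0.5, 0.4, -0.8]
width: 0.802
finger_force: 0.0
```

Run:
```python
from h import *
# plate C in drainer: drainer (0.5535,.3234) yaw -.1105; place y=-.09
d=(.5535,.3234,-.1105)
for y in(-.09,-.03,.03): print(place(d,[[0,y,0]]))
P=place(d,[[0,-.0897,0]])[0]; print(P)
x,y=(.5412+P[0])/2,(.2348+P[1])/2
psi=90-np.degrees(.1105)
go(((.45,-.1,.24),psi),((x,y,.24),psi),((x,y,.106),psi))
```

```text
[[0.54357523 0.2339489  0.        ]]
[[0.55019174 0.29358297 0.        ]]
[[0.55680826 0.35321703 0.        ]]
[0.54360831 0.23424707 0.        ]
t 13.5 tcp [ 0.389  -0.2801  0.2371] psi 79.88 w 0.802 F [-0.5  0.4 -0.8] ff 0.0 q [-0.87  0.25  1.48 -0.    1.41 -2.27]
tgt [ 0.45 -0.1   0.24] turn total [-0.0114  0.0128 -0.1322] rows>=0.5 | shift total (tool axes after turn) [-0.0816  0.3715 -0.0057] rows>=4.5
tgt [0.5424 0.2345 0.24  ] turn total [0. 0. 0.] rows>=0.0 | shift total (tool axes after turn) [-0.1099  0.6853  0.    ] rows>=8.2
tgt [0.5424 0.2345 0.106 ] turn total [0. 0. 0.] rows>=0.0 | shift total (tool axes after turn) [0.    0.    0.268] rows>=3.2
```

Call:
jog_arm([
  {"dx": 0, "dy": 0, "dz": -0.006, "wx": -0.011, "wy": 0.013, "wz": -0.132},
  {"dx": -0.008, "dy": 0.04, "dz": 0, "wx": 0, "wy": 0, "wz": 0},
  {"dx": -0.012, "dy": 0.066, "dz": 0, "wx": 0, "wy": 0, "wz": 0},
  {"dx": -0.015, "dy": 0.08, "dz": 0, "wx": 0, "wy": 0, "wz": 0},
  {"dx": -0.015, "dy": 0.08, "dz": 0, "wx": 0, "wy": 0, "wz": 0},
  {"dx": -0.015, "dy": 0.08, "dz": 0, "wx": 0, "wy": 0, "wz": 0},
  {"dx": -0.015, "dy": 0.08, "dz": 0, "wx": 0, "wy": 0, "wz": 0},
  {"dx": -0.015, "dy": 0.08, "dz": 0, "wx": 0, "wy": 0, "wz": 0},
  {"dx": -0.015, "dy": 0.08, "dz": 0, "wx": 0, "wy": 0, "wz": 0},
  {"dx": -0.015, "dy": 0.08, "dz": 0, "wx": 0, "wy": 0, "wz": 0},
  {"dx": -0.015, "dy": 0.08, "dz": 0, "wx": 0, "wy": 0, "wz": 0},
  {"dx": -0.015, "dy": 0.08, "dz": 0, "wx": 0, "wy": 0, "wz": 0},
], grip=0.45)

```text
time: 14.7
tool_pos: [0.5106, 0.1244, 0.2369]
ee_rot: [-0.173, -3.129, -0.009]
force: [0.4, -0.3, -0.0]
width: 0.451
finger_force: 0.0
```

Call:
jog_arm([
  {"dx": -0.014, "dy": 0.08, "dz": 0, "wx": 0, "wy": 0, "wz": 0},
  {"dx": -0.012, "dy": 0.07, "dz": 0, "wx": 0, "wy": 0, "wz": 0},
  {"dx": -0.008, "dy": 0.05, "dz": 0, "wx": 0, "wy": 0, "wz": 0},
  {"dx": -0.004, "dy": 0.02, "dz": 0, "wx": 0, "wy": 0, "wz": 0},
  {"dx": 0, "dy": 0, "dz": 0, "wx": 0, "wy": 0, "wz": 0},
  {"dx": 0, "dy": 0, "dz": 0, "wx": 0, "wy": 0, "wz": 0},
])

```text
time: 15.3
tool_pos: [0.5416, 0.229, 0.2379]
ee_rot: [-0.174, -3.13, -0.009]
force: [-0.1, 0.0, 0.3]
width: 0.449
finger_force: 0.0
```

Run:
```python
from h import *
go(((.5424,.2345,.106),90-6.33))
f=vision.grab_frame('side')['img']; g=vision.grab_frame('top')['img']
cv2.imwrite('pics/side4.png',f); cv2.imwrite('pics/top4.png',g)
# trough overlay & tray
def crop(im,x0,y0,x1,y1,k): return cv2.convertScaleAbs(cv2.resize(im[y0:y1,x0:x1],None,fx=k,fy=k,interpolation=cv2.INTER_CUBIC),alpha=1.5,beta=30)
a=crop(g,330,190,540,290,3.8) if 0 else crop(g,330,190,530,290,4)
b=crop(f,295,195,425,405,3)
p=[.5965,-.1542,-.058]
for n,im,o,k in(('top',a,(330,190),4),('side',b,(295,195),3)):
    for y in(-.1125,-.0375,.0375,.1125):
        for sx in(-1,1):
            for M,c in(([[sx*.064,y-.014,.132],[sx*.064,y+.014,.132]],(0,0,255)),([[sx*.064,y-.0055,.116],[sx*.064,y+.0055,.116]],(0,255,0)),([[sx*.064,y-.0055,.036],[sx*.064,y+.0055,.036]],(255,0,255))):
                for q in proj(n,place(p,M)): cv2.circle(im,tuple(int(v) for v in ((q-o+.5)*k-.5).round()),2,c,-1)
cv2.imwrite('pics/c6.png',a); cv2.imwrite('pics/c7.png',b[:600]); print(a.shape,b.shape)
```

```text
t 15.3 tcp [0.5416 0.229  0.2379] psi 83.62 w 0.449 F [-0.1  0.   0.3] ff 0.0 q [ 0.2   0.45  1.17  0.01  1.53 -1.26]
tgt [0.5424 0.2345 0.106 ] turn total [ 0.0102 -0.0141 -0.0017] rows>=0.1 | shift total (tool axes after turn) [-0.0004  0.0112  0.2637] rows>=3.1
(400, 800, 3) (630, 390, 3)
```

View pics/c6.png

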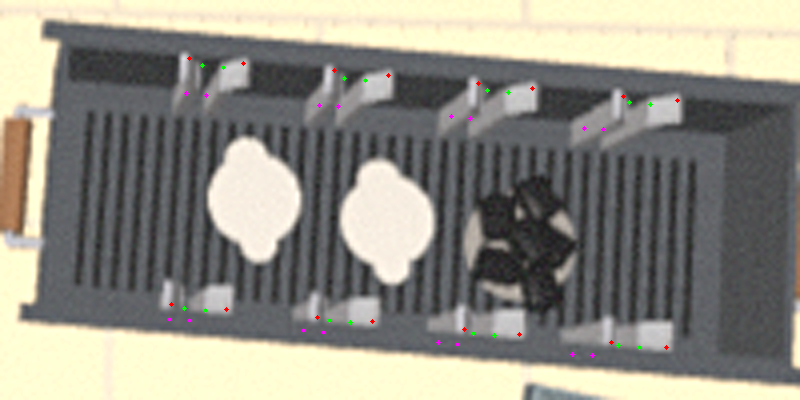

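View pics/c7.png

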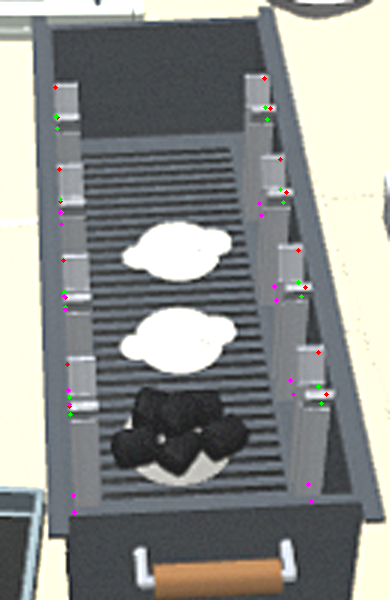

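The overlay matches the guides to about 1 mm in both views. In the top crop the mouth centres are at x ≈ 215, 360, 503 and 648, against predicted 216, 361, 505 and 650. I'll take the trough as (0.5968, -0.1536, -0.058). Next I descend on the nearest plate.

Call:
jog_arm([
  {"dx": 0, "dy": 0.011, "dz": 0.03, "wx": 0.01, "wy": -0.014, "wz": 0},
  {"dx": 0, "dy": 0, "dz": 0.07, "wx": 0, "wy": 0, "wz": 0},
  {"dx": 0, "dy": 0, "dz": 0.07, "wx": 0, "wy": 0, "wz": 0},
  {"dx": 0, "dy": 0, "dz": 0.05, "wx": 0, "wy": 0, "wz": 0},
  {"dx": 0, "dy": 0, "dz": 0.03, "wx": 0, "wy": 0, "wz": 0},
  {"dx": 0, "dy": 0, "dz": 0.012, "wx": 0, "wy": 0, "wz": 0},
  {"dx": 0, "dy": 0, "dz": 0, "wx": 0, "wy": 0, "wz": 0},
])

```text
time: 16.1
tool_pos: [0.5424, 0.2349, 0.1071]
ee_rot: [-0.175, -3.137, -0.001]
force: [-0.8, 0.2, -0.2]
width: 0.453
finger_force: 0.0
```

Call:
jog_arm([
  {"dx": 0, "dy": 0, "dz": 0, "wx": 0, "wy": 0, "wz": 0},
  {"dx": 0, "dy": 0, "dz": 0, "wx": 0, "wy": 0, "wz": 0},
  {"dx": 0, "dy": 0, "dz": 0, "wx": 0, "wy": 0, "wz": 0},
  {"dx": 0, "dy": 0, "dz": 0, "wx": 0, "wy": 0, "wz": 0},
  {"dx": 0, "dy": 0, "dz": 0, "wx": 0, "wy": 0, "wz": 0},
  {"dx": 0, "dy": 0, "dz": 0, "wx": 0, "wy": 0, "wz": 0},
  {"dx": 0, "dy": 0, "dz": 0, "wx": 0, "wy": 0, "wz": 0},
], grip=0, squeeze=20)

```text
time: 16.8
tool_pos: [0.543, 0.2358, 0.1084]
ee_rot: [0.174, 3.134, 0.002]
force: [-0.1, 1.0, 5.6]
width: 0.135
finger_force: 21.8
```

Call:
jog_arm([
  {"dx": 0, "dy": 0, "dz": -0.003, "wx": 0, "wy": 0, "wz": 0},
  {"dx": 0, "dy": 0, "dz": 0, "wx": 0, "wy": 0, "wz": 0},
  {"dx": 0, "dy": 0, "dz": 0, "wx": 0, "wy": 0, "wz": 0},
  {"dx": 0, "dy": 0, "dz": -0.005, "wx": 0, "wy": 0, "wz": 0},
  {"dx": 0, "dy": 0, "dz": -0.01, "wx": 0, "wy": 0, "wz": 0},
  {"dx": 0, "dy": 0, "dz": -0.02, "wx": 0, "wy": 0, "wz": 0},
  {"dx": 0, "dy": 0, "dz": -0.03, "wx": 0, "wy": 0, "wz": 0},
  {"dx": 0, "dy": 0, "dz": -0.03, "wx": 0, "wy": 0, "wz": 0},
  {"dx": 0, "dy": 0, "dz": -0.03, "wx": 0, "wy": 0, "wz": 0},
  {"dx": 0, "dy": 0, "dz": -0.03, "wx": 0, "wy": 0, "wz": 0},
  {"dx": 0, "dy": 0, "dz": -0.04, "wx": 0, "wy": 0, "wz": 0},
  {"dx": 0, "dy": 0, "dz": -0.04, "wx": 0, "wy": 0, "wz": 0},
], squeeze=100)

```text
time: 18.0
tool_pos: [0.542, 0.235, 0.2274]
ee_rot: [0.175, 3.137, -0.0]
force: [0.6, -0.2, -7.2]
width: 0.122
finger_force: 97.9
```

Run:
```python
from h import *
p=(.5968,-.1536,-.058); psi=90-np.degrees(.058)
P=place(p,[[0,-.0375,0]])[0]; print(P)
go(((.5424,.2345,.262),90-6.33),((P[0],P[1],.262),psi))
```

```text
[ 0.59462622 -0.19103694  0.        ]
t 18.0 tcp [0.542  0.235  0.2274] psi 83.63 w 0.122 F [ 0.6 -0.2 -7.2] ff 97.9 q [ 0.21  0.46  1.19 -0.    1.5  -1.25]
tgt [0.5424 0.2345 0.262 ] turn total [-0.0006  0.0005 -0.0014] rows>=0.0 | shift total (tool axes after turn) [-0.0008 -0.0009 -0.0692] rows>=0.8
tgt [ 0.5946 -0.191   0.262 ] turn total [ 0.     0.    -0.105] rows>=0.4 | shift total (tool axes after turn) [-0.1536 -0.8436  0.    ] rows>=10.1
```

Call:
jog_arm([
  {"dx": 0, "dy": 0, "dz": -0.033, "wx": 0, "wy": 0, "wz": -0.05},
  {"dx": 0, "dy": 0, "dz": -0.033, "wx": 0, "wy": 0, "wz": -0.056},
  {"dx": -0.003, "dy": -0.02, "dz": 0, "wx": 0, "wy": 0, "wz": 0},
  {"dx": -0.009, "dy": -0.05, "dz": 0, "wx": 0, "wy": 0, "wz": 0},
  {"dx": -0.014, "dy": -0.075, "dz": 0, "wx": 0, "wy": 0, "wz": 0},
  {"dx": -0.014, "dy": -0.075, "dz": 0, "wx": 0, "wy": 0, "wz": 0},
  {"dx": -0.014, "dy": -0.075, "dz": 0, "wx": 0, "wy": 0, "wz": 0},
  {"dx": -0.014, "dy": -0.075, "dz": 0, "wx": 0, "wy": 0, "wz": 0},
  {"dx": -0.014, "dy": -0.075, "dz": 0, "wx": 0, "wy": 0, "wz": 0},
  {"dx": -0.014, "dy": -0.075, "dz": 0, "wx": 0, "wy": 0, "wz": 0},
  {"dx": -0.014, "dy": -0.075, "dz": 0, "wx": 0, "wy": 0, "wz": 0},
  {"dx": -0.014, "dy": -0.075, "dz": 0, "wx": 0, "wy": 0, "wz": 0},
])

```text
time: 19.2
tool_pos: [0.584, -0.1049, 0.2582]
ee_rot: [-0.093, -3.139, -0.001]
force: [0.4, 0.7, -6.6]
width: 0.126
finger_force: 98.2
```

Call:
jog_arm([
  {"dx": -0.012, "dy": -0.07, "dz": 0, "wx": 0, "wy": 0, "wz": 0},
  {"dx": -0.009, "dy": -0.05, "dz": 0, "wx": 0, "wy": 0, "wz": 0},
  {"dx": -0.005, "dy": -0.03, "dz": 0, "wx": 0, "wy": 0, "wz": 0},
  {"dx": -0.002, "dy": -0.014, "dz": 0, "wx": 0, "wy": 0, "wz": 0},
  {"dx": 0, "dy": 0, "dz": 0, "wx": 0, "wy": 0, "wz": 0},
  {"dx": 0, "dy": 0, "dz": 0, "wx": 0, "wy": 0, "wz": 0},
  {"dx": 0, "dy": 0, "dz": 0, "wx": 0, "wy": 0, "wz": 0},
])

```text
time: 19.9
tool_pos: [0.5941, -0.184, 0.2592]
ee_rot: [0.089, 3.14, 0.001]
force: [0.1, 0.6, -7.9]
width: 0.123
finger_force: 98.3
```

Run:
```python
from h import *
go(((.5946,-.1910,.25),90-3.32))
f=vision.grab_frame('side')['img']; g=vision.grab_frame('top')['img']
cv2.imwrite('pics/side5.png',f); cv2.imwrite('pics/top5.png',g)
b=cv2.convertScaleAbs(cv2.resize(f[180:380,230:480],None,fx=3,fy=3,interpolation=cv2.INTER_CUBIC),alpha=1.8,beta=40)
c=start()[0]; p=[c[0],c[1],-.058]; z=c[2]-.0945
for q in proj('side',place(p,[[-.063,-.004,z],[.063,-.004,z],[-.063,-.004,z+.09],[.063,-.004,z+.09],[-.023,-.006,z+.13],[.023,-.006,z+.13]])):
    cv2.circle(b,tuple(int(v) for v in ((q-(230,180)+.5)*3-.5).round()),2,(0,0,255),-1)
cv2.imwrite('pics/c8.png',b)
```

```text
t 19.9 tcp [ 0.5941 -0.184   0.2592] psi 86.76 w 0.123 F [ 0.1  0.6 -7.9] ff 98.3 q [-0.49  0.5   1.03  0.    1.62 -2.01]
tgt [ 0.5946 -0.191   0.25  ] turn total [0.0017 0.0015 0.0029] rows>=0.0 | shift total (tool axes after turn) [-0.0018 -0.0138  0.0184] rows>=0.3
t 20.0 tcp [ 0.5941 -0.1843  0.2592] psi 86.75 w 0.126 F [-0.2 -0.4 -7.9] ff 98.3 q [-0.49  0.5   1.03  0.    1.62 -2.01]
```

View pics/c8.png

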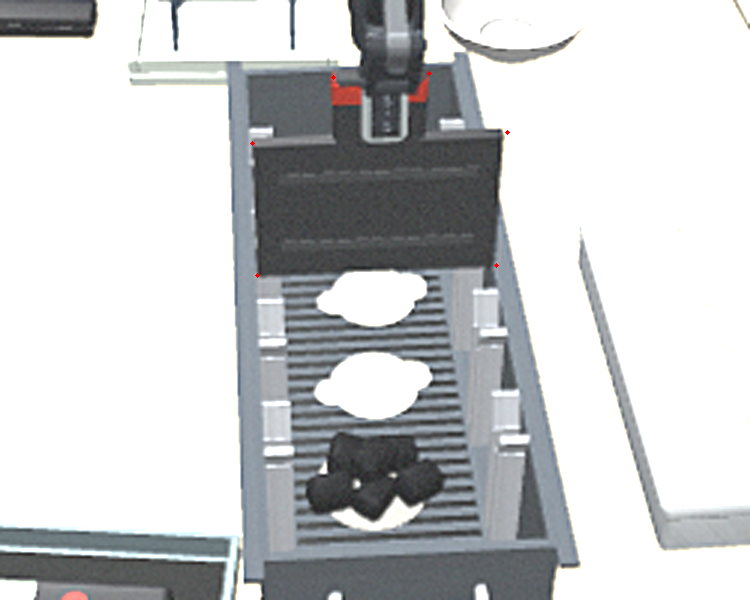

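Plate held squarely; corners at (257,275), (499,267) in the crop match the prediction within 1 mm. Thermometer visible lying in the tray. Aligning and lowering.

Call:
jog_arm([
  {"dx": -0.001, "dy": -0.007, "dz": 0.01, "wx": 0, "wy": 0, "wz": 0.003},
  {"dx": -0.001, "dy": -0.007, "dz": 0.02, "wx": 0, "wy": 0, "wz": 0},
  {"dx": 0, "dy": 0, "dz": 0.02, "wx": 0, "wy": 0, "wz": 0},
  {"dx": 0, "dy": 0, "dz": 0.01, "wx": 0, "wy": 0, "wz": 0},
  {"dx": 0, "dy": 0, "dz": 0.004, "wx": 0, "wy": 0, "wz": 0},
  {"dx": 0, "dy": 0, "dz": 0, "wx": 0, "wy": 0, "wz": 0},
  {"dx": 0, "dy": 0, "dz": 0, "wx": 0, "wy": 0, "wz": 0},
])

```text
time: 20.7
tool_pos: [0.5949, -0.1923, 0.2274]
ee_rot: [0.093, 3.139, 0.001]
force: [0.3, -0.0, -6.8]
width: 0.127
finger_force: 98.1
```

Run:
```python
from h import *
go(((.5946,-.1910,.20),90-3.32))
```

```text
t 20.7 tcp [ 0.5949 -0.1923  0.2274] psi 86.61 w 0.127 F [ 0.3 -0.  -6.8] ff 98.1 q [-0.5   0.52  1.08  0.    1.54 -2.01]
tgt [ 0.5946 -0.191   0.2   ] turn total [ 0.0008  0.0028 -0.0026] rows>=0.0 | shift total (tool axes after turn) [0.0007 0.0026 0.0547] rows>=0.6
```

Call:
jog_arm([
  {"dx": 0.0005, "dy": 0.0026, "dz": 0, "wx": 0, "wy": 0.002, "wz": -0.0025},
  {"dx": 0, "dy": 0, "dz": 0.006, "wx": 0, "wy": 0, "wz": 0},
  {"dx": 0, "dy": 0, "dz": 0.006, "wx": 0, "wy": 0, "wz": 0},
  {"dx": 0, "dy": 0, "dz": 0.006, "wx": 0, "wy": 0, "wz": 0},
  {"dx": 0, "dy": 0, "dz": 0.006, "wx": 0, "wy": 0, "wz": 0},
  {"dx": 0, "dy": 0, "dz": 0, "wx": 0, "wy": 0, "wz": 0},
  {"dx": 0, "dy": 0, "dz": 0, "wx": 0, "wy": 0, "wz": 0},
])

```text
time: 21.4
tool_pos: [0.5945, -0.191, 0.2149]
ee_rot: [-0.091, -3.14, -0.001]
force: [-0.8, -0.4, -6.6]
width: 0.123
finger_force: 98.3
```

Call:
jog_arm([
  {"dx": 0, "dy": 0, "dz": 0.006, "wx": 0, "wy": 0, "wz": 0},
  {"dx": 0, "dy": 0, "dz": 0.006, "wx": 0, "wy": 0, "wz": 0},
  {"dx": 0, "dy": 0, "dz": 0.006, "wx": 0, "wy": 0, "wz": 0},
  {"dx": 0, "dy": 0, "dz": 0, "wx": 0, "wy": 0, "wz": 0},
  {"dx": 0, "dy": 0, "dz": 0, "wx": 0, "wy": 0, "wz": 0},
])

```text
time: 21.9
tool_pos: [0.5945, -0.191, 0.2059]
ee_rot: [-0.091, -3.14, -0.001]
force: [0.2, -0.3, -7.8]
width: 0.127
finger_force: 98.3
```

Call:
jog_arm([
  {"dx": 0, "dy": 0, "dz": 0.01, "wx": 0, "wy": 0, "wz": 0},
  {"dx": 0, "dy": 0, "dz": 0.01, "wx": 0, "wy": 0, "wz": 0},
  {"dx": 0, "dy": 0, "dz": 0.01, "wx": 0, "wy": 0, "wz": 0},
  {"dx": 0, "dy": 0, "dz": 0.01, "wx": 0, "wy": 0, "wz": 0},
  {"dx": 0, "dy": 0, "dz": 0.01, "wx": 0, "wy": 0, "wz": 0},
  {"dx": 0, "dy": 0, "dz": 0, "wx": 0, "wy": 0, "wz": 0},
])

```text
time: 22.5
tool_pos: [0.5942, -0.1908, 0.18]
ee_rot: [-0.091, -3.138, -0.002]
force: [0.3, 0.1, -7.6]
width: 0.125
finger_force: 98.2
```

Call:
jog_arm([
  {"dx": 0, "dy": 0, "dz": 0.016, "wx": 0, "wy": 0, "wz": 0},
  {"dx": 0, "dy": 0, "dz": 0.02, "wx": 0, "wy": 0, "wz": 0},
  {"dx": 0, "dy": 0, "dz": 0.02, "wx": 0, "wy": 0, "wz": 0},
  {"dx": 0, "dy": 0, "dz": 0.016, "wx": 0, "wy": 0, "wz": 0},
  {"dx": 0, "dy": 0, "dz": 0.01, "wx": 0, "wy": 0, "wz": 0},
  {"dx": 0, "dy": 0, "dz": 0.004, "wx": 0, "wy": 0, "wz": 0},
  {"dx": 0, "dy": 0, "dz": 0, "wx": 0, "wy": 0, "wz": 0},
])

```text
time: 23.2
tool_pos: [0.5945, -0.1909, 0.1379]
ee_rot: [-0.091, -3.14, -0.001]
force: [0.3, -1.1, -8.3]
width: 0.127
finger_force: 98.4
```

Call:
jog_arm([
  {"dx": 0, "dy": 0, "dz": 0.004, "wx": 0, "wy": 0, "wz": 0},
  {"dx": 0, "dy": 0, "dz": 0.003, "wx": 0, "wy": 0, "wz": 0},
  {"dx": 0, "dy": 0, "dz": 0.002, "wx": 0, "wy": 0, "wz": 0},
  {"dx": 0, "dy": 0, "dz": 0.002, "wx": 0, "wy": 0, "wz": 0},
  {"dx": 0, "dy": 0, "dz": 0, "wx": 0, "wy": 0, "wz": 0},
])

```text
time: 23.7
tool_pos: [0.5945, -0.1909, 0.1328]
ee_rot: [0.091, 3.14, 0.001]
force: [-1.0, 0.2, -5.3]
width: 0.125
finger_force: 98.8
```

Call:
jog_arm([
  {"dx": 0, "dy": 0, "dz": 0.001, "wx": 0, "wy": 0, "wz": 0},
  {"dx": 0, "dy": 0, "dz": 0.001, "wx": 0, "wy": 0, "wz": 0},
  {"dx": 0, "dy": 0, "dz": 0, "wx": 0, "wy": 0, "wz": 0},
])

```text
time: 24.0
tool_pos: [0.5945, -0.191, 0.1327]
ee_rot: [0.091, 3.14, 0.0]
force: [-4.8, 2.5, 3.5]
width: 0.125
finger_force: 100.1
```

Call:
jog_arm([
  {"dx": 0, "dy": 0, "dz": 0, "wx": 0, "wy": 0, "wz": 0},
  {"dx": 0, "dy": 0, "dz": 0, "wx": 0, "wy": 0, "wz": 0},
  {"dx": 0, "dy": 0, "dz": 0, "wx": 0, "wy": 0, "wz": 0},
  {"dx": 0, "dy": 0, "dz": 0, "wx": 0, "wy": 0, "wz": 0},
  {"dx": 0, "dy": 0, "dz": -0.01, "wx": 0, "wy": 0, "wz": 0},
  {"dx": 0, "dy": 0, "dz": -0.03, "wx": 0, "wy": 0, "wz": 0},
  {"dx": 0, "dy": 0, "dz": -0.06, "wx": 0, "wy": 0, "wz": 0},
  {"dx": 0, "dy": 0, "dz": -0.06, "wx": 0, "wy": 0, "wz": 0},
  {"dx": 0, "dy": 0, "dz": -0.04, "wx": 0, "wy": 0, "wz": 0},
  {"dx": 0, "dy": 0, "dz": -0.01, "wx": 0, "wy": 0, "wz": 0},
  {"dx": 0, "dy": 0, "dz": 0, "wx": 0, "wy": 0, "wz": 0},
], grip=0.45)

```text
time: 25.1
tool_pos: [0.5946, -0.191, 0.2368]
ee_rot: [0.091, 3.14, 0.0]
force: [0.1, -1.1, -0.8]
width: 0.448
finger_force: 0.0
```

Run:
```python
from h import *
f=vision.grab_frame('side')['img']; g=vision.grab_frame('top')['img']
cv2.imwrite('pics/side6.png',f); cv2.imwrite('pics/top6.png',g)
go(((.5493,.294,.24),90-6.33))
```

```text
t 25.2 tcp [ 0.5942 -0.1908  0.2352] psi 86.67 w 0.454 F [ 0.  -1.2 -1.4] ff 0.0 q [-0.5   0.51  1.06  0.    1.57 -2.01]
tgt [0.5493 0.294  0.24  ] turn total [ 0.0031 -0.0047  0.1048] rows>=0.4 | shift total (tool axes after turn) [ 0.1961  0.9538 -0.0097] rows>=11.5
```

Call:
jog_arm([
  {"dx": 0, "dy": 0, "dz": -0.01, "wx": 0.003, "wy": -0.005, "wz": 0.105},
  {"dx": 0.008, "dy": 0.04, "dz": 0, "wx": 0, "wy": 0, "wz": 0},
  {"dx": 0.0154, "dy": 0.075, "dz": 0, "wx": 0, "wy": 0, "wz": 0},
  {"dx": 0.0154, "dy": 0.075, "dz": 0, "wx": 0, "wy": 0, "wz": 0},
  {"dx": 0.0154, "dy": 0.075, "dz": 0, "wx": 0, "wy": 0, "wz": 0},
  {"dx": 0.0154, "dy": 0.075, "dz": 0, "wx": 0, "wy": 0, "wz": 0},
  {"dx": 0.0154, "dy": 0.075, "dz": 0, "wx": 0, "wy": 0, "wz": 0},
  {"dx": 0.0154, "dy": 0.075, "dz": 0, "wx": 0, "wy": 0, "wz": 0},
  {"dx": 0.0154, "dy": 0.075, "dz": 0, "wx": 0, "wy": 0, "wz": 0},
  {"dx": 0.0154, "dy": 0.075, "dz": 0, "wx": 0, "wy": 0, "wz": 0},
  {"dx": 0.0154, "dy": 0.075, "dz": 0, "wx": 0, "wy": 0, "wz": 0},
  {"dx": 0.0154, "dy": 0.075, "dz": 0, "wx": 0, "wy": 0, "wz": 0},
])

```text
time: 26.4
tool_pos: [0.5563, 0.2128, 0.24]
ee_rot: [0.171, 3.137, -0.002]
force: [0.5, 0.3, -0.2]
width: 0.457
finger_force: 0.0
```

Call:
jog_arm([
  {"dx": 0.0154, "dy": 0.075, "dz": 0, "wx": 0, "wy": 0, "wz": 0},
  {"dx": 0.01, "dy": 0.05, "dz": 0, "wx": 0, "wy": 0, "wz": 0},
  {"dx": 0.006, "dy": 0.028, "dz": 0, "wx": 0, "wy": 0, "wz": 0},
  {"dx": 0.002, "dy": 0.011, "dz": 0, "wx": 0, "wy": 0, "wz": 0},
  {"dx": 0, "dy": 0, "dz": 0, "wx": 0, "wy": 0, "wz": 0},
  {"dx": 0, "dy": 0, "dz": 0, "wx": 0, "wy": 0, "wz": 0},
])

```text
time: 27.0
tool_pos: [0.5502, 0.2929, 0.2408]
ee_rot: [0.175, 3.135, -0.002]
force: [0.4, -0.8, 0.8]
width: 0.45
finger_force: 0.0
```

Run:
```python
from h import *
go(((.5493,.294,.107),90-6.33))
```

```text
t 27.0 tcp [0.5502 0.2929 0.2408] psi 83.61 w 0.45 F [ 0.4 -0.8  0.8] ff 0.0 q [ 0.3   0.51  1.06 -0.    1.57 -1.16]
tgt [0.5493 0.294  0.107 ] turn total [-0.0023  0.004  -0.002 ] rows>=0.0 | shift total (tool axes after turn) [0.0021 0.0019 0.2676] rows>=3.1
```

Call:
jog_arm([
  {"dx": 0.002, "dy": 0.002, "dz": 0.03, "wx": -0.002, "wy": 0.004, "wz": -0.002},
  {"dx": 0, "dy": 0, "dz": 0.07, "wx": 0, "wy": 0, "wz": 0},
  {"dx": 0, "dy": 0, "dz": 0.07, "wx": 0, "wy": 0, "wz": 0},
  {"dx": 0, "dy": 0, "dz": 0.05, "wx": 0, "wy": 0, "wz": 0},
  {"dx": 0, "dy": 0, "dz": 0.03, "wx": 0, "wy": 0, "wz": 0},
  {"dx": 0, "dy": 0, "dz": 0.016, "wx": 0, "wy": 0, "wz": 0},
  {"dx": 0, "dy": 0, "dz": 0, "wx": 0, "wy": 0, "wz": 0},
])

```text
time: 27.7
tool_pos: [0.5493, 0.2941, 0.1073]
ee_rot: [-0.174, -3.136, 0.001]
force: [0.8, -0.0, -0.0]
width: 0.447
finger_force: 0.0
```

Call:
jog_arm([
  {"dx": 0, "dy": 0, "dz": 0, "wx": 0, "wy": 0, "wz": 0},
  {"dx": 0, "dy": 0, "dz": 0, "wx": 0, "wy": 0, "wz": 0},
  {"dx": 0, "dy": 0, "dz": 0, "wx": 0, "wy": 0, "wz": 0},
  {"dx": 0, "dy": 0, "dz": 0, "wx": 0, "wy": 0, "wz": 0},
  {"dx": 0, "dy": 0, "dz": 0, "wx": 0, "wy": 0, "wz": 0},
  {"dx": 0, "dy": 0, "dz": 0, "wx": 0, "wy": 0, "wz": 0},
  {"dx": 0, "dy": 0, "dz": 0, "wx": 0, "wy": 0, "wz": 0},
], grip=0, squeeze=20)

```text
time: 28.4
tool_pos: [0.5498, 0.2952, 0.1091]
ee_rot: [0.172, 3.134, 0.002]
force: [0.4, 0.8, 6.5]
width: 0.137
finger_force: 22.2
```

Call:
jog_arm([
  {"dx": 0, "dy": 0, "dz": -0.003, "wx": 0, "wy": 0, "wz": 0},
  {"dx": 0, "dy": 0, "dz": 0, "wx": 0, "wy": 0, "wz": 0},
  {"dx": 0, "dy": 0, "dz": 0, "wx": 0, "wy": 0, "wz": 0},
  {"dx": 0, "dy": 0, "dz": -0.005, "wx": 0, "wy": 0, "wz": 0},
  {"dx": 0, "dy": 0, "dz": -0.01, "wx": 0, "wy": 0, "wz": 0},
  {"dx": 0, "dy": 0, "dz": -0.02, "wx": 0, "wy": 0, "wz": 0},
  {"dx": 0, "dy": 0, "dz": -0.03, "wx": 0, "wy": 0, "wz": 0},
  {"dx": 0, "dy": 0, "dz": -0.04, "wx": 0, "wy": 0, "wz": 0},
  {"dx": 0, "dy": 0, "dz": -0.05, "wx": 0, "wy": 0, "wz": 0},
  {"dx": 0, "dy": 0, "dz": -0.06, "wx": 0, "wy": 0, "wz": 0},
  {"dx": 0, "dy": 0, "dz": -0.06, "wx": 0, "wy": 0, "wz": 0},
  {"dx": 0, "dy": 0, "dz": -0.03, "wx": 0, "wy": 0, "wz": 0},
], squeeze=100)

```text
time: 29.6
tool_pos: [0.5494, 0.2944, 0.2656]
ee_rot: [0.173, 3.133, 0.0]
force: [-0.6, 0.1, -7.2]
width: 0.125
finger_force: 98.2
```

Run:
```python
from h import *
p=(.5968,-.1536,-.058); psi=90-np.degrees(.058)
P=place(p,[[0,.0375,0]])[0]; print(P)
go(((P[0],P[1],.262),psi))
```

```text
[ 0.59897378 -0.11616306  0.        ]
t 29.6 tcp [0.5494 0.2944 0.2656] psi 83.69 w 0.125 F [-0.6  0.1 -7.2] ff 98.2 q [ 0.3   0.49  1.01 -0.    1.63 -1.16]
tgt [ 0.599  -0.1162  0.262 ] turn total [ 0.0008  0.0081 -0.1042] rows>=0.4 | shift total (tool axes after turn) [-0.1465 -0.8141  0.0072] rows>=9.7
```

Call:
jog_arm([
  {"dx": 0, "dy": 0, "dz": 0.002, "wx": 0.001, "wy": 0.008, "wz": -0.104},
  {"dx": -0.0036, "dy": -0.02, "dz": 0, "wx": 0, "wy": 0, "wz": 0},
  {"dx": -0.009, "dy": -0.05, "dz": 0, "wx": 0, "wy": 0, "wz": 0},
  {"dx": -0.0135, "dy": -0.075, "dz": 0, "wx": 0, "wy": 0, "wz": 0},
  {"dx": -0.0135, "dy": -0.075, "dz": 0, "wx": 0, "wy": 0, "wz": 0},
  {"dx": -0.0135, "dy": -0.075, "dz": 0, "wx": 0, "wy": 0, "wz": 0},
  {"dx": -0.0135, "dy": -0.075, "dz": 0, "wx": 0, "wy": 0, "wz": 0},
  {"dx": -0.0135, "dy": -0.075, "dz": 0, "wx": 0, "wy": 0, "wz": 0},
  {"dx": -0.0135, "dy": -0.075, "dz": 0, "wx": 0, "wy": 0, "wz": 0},
  {"dx": -0.0135, "dy": -0.075, "dz": 0, "wx": 0, "wy": 0, "wz": 0},
  {"dx": -0.0135, "dy": -0.075, "dz": 0, "wx": 0, "wy": 0, "wz": 0},
  {"dx": -0.0135, "dy": -0.075, "dz": 0, "wx": 0, "wy": 0, "wz": 0},
])

```text
time: 30.8
tool_pos: [0.5938, -0.0832, 0.2606]
ee_rot: [-0.094, -3.135, 0.001]
force: [0.6, 0.6, -7.1]
width: 0.125
finger_force: 98.2
```

Call:
jog_arm([
  {"dx": -0.007, "dy": -0.04, "dz": 0.01, "wx": 0, "wy": 0, "wz": 0},
  {"dx": -0.004, "dy": -0.02, "dz": 0.01, "wx": 0, "wy": 0, "wz": 0},
  {"dx": -0.0015, "dy": -0.009, "dz": 0, "wx": 0, "wy": 0, "wz": 0},
  {"dx": 0, "dy": 0, "dz": 0, "wx": 0, "wy": 0, "wz": 0},
  {"dx": 0, "dy": 0, "dz": 0, "wx": 0, "wy": 0, "wz": 0},
  {"dx": 0, "dy": 0, "dz": 0, "wx": 0, "wy": 0, "wz": 0},
])

```text
time: 31.4
tool_pos: [0.5989, -0.1145, 0.2511]
ee_rot: [-0.088, -3.137, 0.0]
force: [-0.3, 0.9, -6.8]
width: 0.124
finger_force: 98.4
```

Run:
```python
from h import *
go(((.599,-.1162,.228),90-3.32))
```

```text
t 31.4 tcp [ 0.5989 -0.1145  0.2511] psi 86.77 w 0.124 F [-0.3  0.9 -6.8] ff 98.4 q [-0.38  0.48  1.08 -0.    1.59 -1.9 ]
tgt [ 0.599  -0.1162  0.228 ] turn total [-0.0004 -0.0069  0.0033] rows>=0.0 | shift total (tool axes after turn) [-0.0003 -0.0033  0.0462] rows>=0.5
```

Call:
jog_arm([
  {"dx": 0, "dy": -0.002, "dz": 0.016, "wx": 0, "wy": -0.005, "wz": 0.002},
  {"dx": 0, "dy": 0, "dz": 0.016, "wx": 0, "wy": 0, "wz": 0},
  {"dx": 0, "dy": 0, "dz": 0.012, "wx": 0, "wy": 0, "wz": 0},
  {"dx": 0, "dy": 0, "dz": 0, "wx": 0, "wy": 0, "wz": 0},
  {"dx": 0, "dy": 0, "dz": 0, "wx": 0, "wy": 0, "wz": 0},
  {"dx": 0, "dy": 0, "dz": 0, "wx": 0, "wy": 0, "wz": 0},
])

```text
time: 32.0
tool_pos: [0.599, -0.1166, 0.229]
ee_rot: [-0.092, -3.14, 0.001]
force: [0.9, 0.1, -6.5]
width: 0.124
finger_force: 98.3
```

Run:
```python
from h import *
go(((.599,-.1162,.228),90-3.32))
```

```text
t 32.0 tcp [ 0.599  -0.1166  0.229 ] psi 86.64 w 0.124 F [ 0.9  0.1 -6.5] ff 98.3 q [-0.39  0.49  1.12 -0.    1.53 -1.9 ]
tgt [ 0.599  -0.1162  0.228 ] turn total [-0.0008 -0.0012 -0.0013] rows>=0.0 | shift total (tool axes after turn) [0.     0.0009 0.0021] rows>=0.0
```

Call:
jog_arm([
  {"dx": 0, "dy": 0.0008, "dz": 0.006, "wx": 0, "wy": 0, "wz": -0.001},
  {"dx": 0, "dy": 0, "dz": 0.006, "wx": 0, "wy": 0, "wz": 0},
  {"dx": 0, "dy": 0, "dz": 0.006, "wx": 0, "wy": 0, "wz": 0},
  {"dx": 0, "dy": 0, "dz": 0.006, "wx": 0, "wy": 0, "wz": 0},
  {"dx": 0, "dy": 0, "dz": 0.006, "wx": 0, "wy": 0, "wz": 0},
  {"dx": 0, "dy": 0, "dz": 0.006, "wx": 0, "wy": 0, "wz": 0},
  {"dx": 0, "dy": 0, "dz": 0.006, "wx": 0, "wy": 0, "wz": 0},
  {"dx": 0, "dy": 0, "dz": 0, "wx": 0, "wy": 0, "wz": 0},
])

```text
time: 32.8
tool_pos: [0.5987, -0.1161, 0.2072]
ee_rot: [-0.091, -3.138, -0.0]
force: [0.4, 0.5, -6.5]
width: 0.121
finger_force: 98.3
```

Call:
jog_arm([
  {"dx": 0, "dy": 0, "dz": 0.012, "wx": 0, "wy": 0, "wz": 0},
  {"dx": 0, "dy": 0, "dz": 0.02, "wx": 0, "wy": 0, "wz": 0},
  {"dx": 0, "dy": 0, "dz": 0.02, "wx": 0, "wy": 0, "wz": 0},
  {"dx": 0, "dy": 0, "dz": 0.02, "wx": 0, "wy": 0, "wz": 0},
  {"dx": 0, "dy": 0, "dz": 0.02, "wx": 0, "wy": 0, "wz": 0},
  {"dx": 0, "dy": 0, "dz": 0.02, "wx": 0, "wy": 0, "wz": 0},
  {"dx": 0, "dy": 0, "dz": 0.014, "wx": 0, "wy": 0, "wz": 0},
  {"dx": 0, "dy": 0, "dz": 0.008, "wx": 0, "wy": 0, "wz": 0},
  {"dx": 0, "dy": 0, "dz": 0, "wx": 0, "wy": 0, "wz": 0},
  {"dx": 0, "dy": 0, "dz": 0, "wx": 0, "wy": 0, "wz": 0},
])

```text
time: 33.8
tool_pos: [0.5988, -0.1161, 0.1409]
ee_rot: [-0.091, -3.139, 0.0]
force: [0.4, 0.8, -8.1]
width: 0.125
finger_force: 98.4
```

Call:
jog_arm([
  {"dx": 0, "dy": 0, "dz": 0.006, "wx": 0, "wy": 0, "wz": 0},
  {"dx": 0, "dy": 0, "dz": 0.004, "wx": 0, "wy": 0, "wz": 0},
  {"dx": 0, "dy": 0, "dz": 0.002, "wx": 0, "wy": 0, "wz": 0},
  {"dx": 0, "dy": 0, "dz": 0.002, "wx": 0, "wy": 0, "wz": 0},
  {"dx": 0, "dy": 0, "dz": 0.001, "wx": 0, "wy": 0, "wz": 0},
  {"dx": 0, "dy": 0, "dz": 0.001, "wx": 0, "wy": 0, "wz": 0},
  {"dx": 0, "dy": 0, "dz": 0, "wx": 0, "wy": 0, "wz": 0},
])

```text
time: 34.5
tool_pos: [0.5988, -0.1161, 0.1334]
ee_rot: [-0.091, -3.14, 0.001]
force: [-2.2, 2.9, 1.5]
width: 0.122
finger_force: 99.6
```

Seated. I'll release it, go up and fetch the last plate.

Call:
jog_arm([
  {"dx": 0, "dy": 0, "dz": 0.001, "wx": 0, "wy": 0, "wz": 0},
  {"dx": 0, "dy": 0, "dz": 0, "wx": 0, "wy": 0, "wz": 0},
  {"dx": 0, "dy": 0, "dz": 0, "wx": 0, "wy": 0, "wz": 0},
  {"dx": 0, "dy": 0, "dz": 0, "wx": 0, "wy": 0, "wz": 0},
  {"dx": 0, "dy": 0, "dz": -0.01, "wx": 0, "wy": 0, "wz": 0},
  {"dx": 0, "dy": 0, "dz": -0.03, "wx": 0, "wy": 0, "wz": 0},
  {"dx": 0, "dy": 0, "dz": -0.06, "wx": 0, "wy": 0, "wz": 0},
  {"dx": 0, "dy": 0, "dz": -0.06, "wx": 0, "wy": 0, "wz": 0},
  {"dx": 0, "dy": 0, "dz": -0.04, "wx": 0, "wy": 0, "wz": 0},
  {"dx": 0, "dy": 0, "dz": -0.01, "wx": 0, "wy": 0, "wz": 0},
  {"dx": 0, "dy": 0, "dz": 0, "wx": 0, "wy": 0, "wz": 0},
], grip=0.45)

```text
time: 35.6
tool_pos: [0.5989, -0.1162, 0.2375]
ee_rot: [-0.091, -3.14, 0.001]
force: [0.1, -0.3, -0.1]
width: 0.452
finger_force: 0.0
```

Run:
```python
from h import *
go(((.5573,.3535,.24),90-6.33))
```

```text
t 35.6 tcp [ 0.5989 -0.1162  0.2375] psi 86.67 w 0.452 F [ 0.1 -0.3 -0.1] ff 0.0 q [-0.39  0.48  1.11 -0.    1.55 -1.9 ]
tgt [0.5573 0.3535 0.24  ] turn total [-0.0012 -0.0006  0.1048] rows>=0.4 | shift total (tool axes after turn) [ 0.1863  0.9245 -0.0049] rows>=11.1
```

Call:
jog_arm([
  {"dx": 0, "dy": 0, "dz": -0.005, "wx": 0, "wy": 0, "wz": 0.105},
  {"dx": 0.008, "dy": 0.04, "dz": 0, "wx": 0, "wy": 0, "wz": 0},
  {"dx": 0.0147, "dy": 0.073, "dz": 0, "wx": 0, "wy": 0, "wz": 0},
  {"dx": 0.0147, "dy": 0.073, "dz": 0, "wx": 0, "wy": 0, "wz": 0},
  {"dx": 0.0147, "dy": 0.073, "dz": 0, "wx": 0, "wy": 0, "wz": 0},
  {"dx": 0.0147, "dy": 0.073, "dz": 0, "wx": 0, "wy": 0, "wz": 0},
  {"dx": 0.0147, "dy": 0.073, "dz": 0, "wx": 0, "wy": 0, "wz": 0},
  {"dx": 0.0147, "dy": 0.073, "dz": 0, "wx": 0, "wy": 0, "wz": 0},
  {"dx": 0.0147, "dy": 0.073, "dz": 0, "wx": 0, "wy": 0, "wz": 0},
  {"dx": 0.0147, "dy": 0.073, "dz": 0, "wx": 0, "wy": 0, "wz": 0},
  {"dx": 0.0147, "dy": 0.073, "dz": 0, "wx": 0, "wy": 0, "wz": 0},
  {"dx": 0.0147, "dy": 0.073, "dz": 0, "wx": 0, "wy": 0, "wz": 0},
])

```text
time: 36.8
tool_pos: [0.5636, 0.2764, 0.238]
ee_rot: [-0.173, -3.133, 0.002]
force: [-0.1, -0.4, 0.1]
width: 0.452
finger_force: 0.0
```

Call:
jog_arm([
  {"dx": 0.0147, "dy": 0.073, "dz": 0, "wx": 0, "wy": 0, "wz": 0},
  {"dx": 0.009, "dy": 0.045, "dz": 0, "wx": 0, "wy": 0, "wz": 0},
  {"dx": 0.005, "dy": 0.025, "dz": 0, "wx": 0, "wy": 0, "wz": 0},
  {"dx": 0.0023, "dy": 0.0115, "dz": 0, "wx": 0, "wy": 0, "wz": 0},
  {"dx": 0, "dy": 0, "dz": 0, "wx": 0, "wy": 0, "wz": 0},
  {"dx": 0, "dy": 0, "dz": 0, "wx": 0, "wy": 0, "wz": 0},
  {"dx": 0, "dy": 0, "dz": 0, "wx": 0, "wy": 0, "wz": 0},
])

```text
time: 37.5
tool_pos: [0.5578, 0.3525, 0.2398]
ee_rot: [-0.176, -3.135, 0.0]
force: [0.2, -0.5, 0.3]
width: 0.449
finger_force: 0.0
```

Run:
```python
from h import *
go(((.5573,.3535,.107),90-6.33))
```

```text
t 37.5 tcp [0.5578 0.3525 0.2398] psi 83.59 w 0.449 F [ 0.2 -0.5  0.3] ff 0.0 q [ 0.38  0.58  0.94  0.    1.63 -1.07]
tgt [0.5573 0.3535 0.107 ] turn total [-0.0008 -0.0024 -0.0028] rows>=0.0 | shift total (tool axes after turn) [0.0012 0.0019 0.2656] rows>=3.1
```

Call:
jog_arm([
  {"dx": 0.001, "dy": 0.002, "dz": 0.03, "wx": 0, "wy": -0.002, "wz": -0.002},
  {"dx": 0, "dy": 0, "dz": 0.07, "wx": 0, "wy": 0, "wz": 0},
  {"dx": 0, "dy": 0, "dz": 0.07, "wx": 0, "wy": 0, "wz": 0},
  {"dx": 0, "dy": 0, "dz": 0.05, "wx": 0, "wy": 0, "wz": 0},
  {"dx": 0, "dy": 0, "dz": 0.03, "wx": 0, "wy": 0, "wz": 0},
  {"dx": 0, "dy": 0, "dz": 0.013, "wx": 0, "wy": 0, "wz": 0},
  {"dx": 0, "dy": 0, "dz": 0, "wx": 0, "wy": 0, "wz": 0},
])

```text
time: 38.2
tool_pos: [0.5571, 0.354, 0.1079]
ee_rot: [-0.173, -3.136, 0.001]
force: [0.3, 0.3, 0.3]
width: 0.45
finger_force: 0.0
```

Call:
jog_arm([
  {"dx": 0, "dy": 0, "dz": 0, "wx": 0, "wy": 0, "wz": 0},
  {"dx": 0, "dy": 0, "dz": 0, "wx": 0, "wy": 0, "wz": 0},
  {"dx": 0, "dy": 0, "dz": 0, "wx": 0, "wy": 0, "wz": 0},
  {"dx": 0, "dy": 0, "dz": 0, "wx": 0, "wy": 0, "wz": 0},
  {"dx": 0, "dy": 0, "dz": 0, "wx": 0, "wy": 0, "wz": 0},
  {"dx": 0, "dy": 0, "dz": 0, "wx": 0, "wy": 0, "wz": 0},
  {"dx": 0, "dy": 0, "dz": 0, "wx": 0, "wy": 0, "wz": 0},
], grip=0, squeeze=20)

```text
time: 38.9
tool_pos: [0.5575, 0.3549, 0.1095]
ee_rot: [0.172, 3.135, 0.002]
force: [-0.3, 1.4, 5.2]
width: 0.137
finger_force: 21.8
```

Call:
jog_arm([
  {"dx": 0, "dy": 0, "dz": -0.003, "wx": 0, "wy": 0, "wz": 0},
  {"dx": 0, "dy": 0, "dz": 0, "wx": 0, "wy": 0, "wz": 0},
  {"dx": 0, "dy": 0, "dz": 0, "wx": 0, "wy": 0, "wz": 0},
  {"dx": 0, "dy": 0, "dz": -0.005, "wx": 0, "wy": 0, "wz": 0},
  {"dx": 0, "dy": 0, "dz": -0.01, "wx": 0, "wy": 0, "wz": 0},
  {"dx": 0, "dy": 0, "dz": -0.02, "wx": 0, "wy": 0, "wz": 0},
  {"dx": 0, "dy": 0, "dz": -0.03, "wx": 0, "wy": 0, "wz": 0},
  {"dx": 0, "dy": 0, "dz": -0.04, "wx": 0, "wy": 0, "wz": 0},
  {"dx": 0, "dy": 0, "dz": -0.05, "wx": 0, "wy": 0, "wz": 0},
  {"dx": 0, "dy": 0, "dz": -0.06, "wx": 0, "wy": 0, "wz": 0},
  {"dx": 0, "dy": 0, "dz": -0.06, "wx": 0, "wy": 0, "wz": 0},
  {"dx": 0, "dy": 0, "dz": -0.03, "wx": 0, "wy": 0, "wz": 0},
], squeeze=100)

```text
time: 40.1
tool_pos: [0.5572, 0.354, 0.2659]
ee_rot: [0.173, 3.134, -0.0]
force: [0.2, 0.3, -8.2]
width: 0.125
finger_force: 98.3
```

Run:
```python
from h import *
p=(.5968,-.1536,-.058); psi=90-np.degrees(.058)
P=place(p,[[0,.1125,0]])[0]; print(P)
go(((P[0],P[1],.262),psi))
```

```text
[ 0.60332134 -0.04128917  0.        ]
t 40.1 tcp [0.5572 0.354  0.2659] psi 83.69 w 0.125 F [ 0.2  0.3 -8.2] ff 98.3 q [ 0.39  0.57  0.88 -0.    1.69 -1.07]
tgt [ 0.6033 -0.0413  0.262 ] turn total [-0.      0.0061 -0.1043] rows>=0.4 | shift total (tool axes after turn) [-0.138  -0.7839  0.0077] rows>=9.4
```

Call:
jog_arm([
  {"dx": 0, "dy": 0, "dz": 0.002, "wx": 0, "wy": 0.004, "wz": -0.104},
  {"dx": -0.0035, "dy": -0.02, "dz": 0, "wx": 0, "wy": 0, "wz": 0},
  {"dx": -0.0088, "dy": -0.05, "dz": 0, "wx": 0, "wy": 0, "wz": 0},
  {"dx": -0.0127, "dy": -0.072, "dz": 0, "wx": 0, "wy": 0, "wz": 0},
  {"dx": -0.0127, "dy": -0.072, "dz": 0, "wx": 0, "wy": 0, "wz": 0},
  {"dx": -0.0127, "dy": -0.072, "dz": 0, "wx": 0, "wy": 0, "wz": 0},
  {"dx": -0.0127, "dy": -0.072, "dz": 0, "wx": 0, "wy": 0, "wz": 0},
  {"dx": -0.0127, "dy": -0.072, "dz": 0, "wx": 0, "wy": 0, "wz": 0},
  {"dx": -0.0127, "dy": -0.072, "dz": 0, "wx": 0, "wy": 0, "wz": 0},
  {"dx": -0.0127, "dy": -0.072, "dz": 0, "wx": 0, "wy": 0, "wz": 0},
  {"dx": -0.0127, "dy": -0.072, "dz": 0, "wx": 0, "wy": 0, "wz": 0},
  {"dx": -0.0127, "dy": -0.072, "dz": 0, "wx": 0, "wy": 0, "wz": 0},
])

```text
time: 41.3
tool_pos: [0.5986, -0.0099, 0.261]
ee_rot: [-0.094, -3.136, 0.001]
force: [1.4, 0.3, -8.5]
width: 0.122
finger_force: 98.4
```

Call:
jog_arm([
  {"dx": -0.0067, "dy": -0.038, "dz": 0, "wx": 0, "wy": 0, "wz": 0},
  {"dx": -0.003, "dy": -0.018, "dz": 0.01, "wx": 0, "wy": 0, "wz": 0},
  {"dx": -0.0015, "dy": -0.009, "dz": 0.01, "wx": 0, "wy": 0, "wz": 0},
  {"dx": 0, "dy": 0, "dz": 0.016, "wx": 0, "wy": 0, "wz": 0},
  {"dx": 0, "dy": 0, "dz": 0.016, "wx": 0, "wy": 0, "wz": 0},
  {"dx": 0, "dy": 0, "dz": 0.008, "wx": 0, "wy": 0, "wz": 0},
  {"dx": 0, "dy": 0, "dz": 0, "wx": 0, "wy": 0, "wz": 0},
  {"dx": 0, "dy": 0, "dz": 0, "wx": 0, "wy": 0, "wz": 0},
  {"dx": 0, "dy": 0, "dz": 0, "wx": 0, "wy": 0, "wz": 0},
])

```text
time: 42.2
tool_pos: [0.6034, -0.04, 0.2315]
ee_rot: [-0.09, -3.139, 0.0]
force: [0.2, 0.7, -8.3]
width: 0.125
finger_force: 98.5
```

Run:
```python
from h import *
go(((.6033,-.0413,.228),90-3.32))
```

```text
t 42.2 tcp [ 0.6034 -0.04    0.2315] psi 86.72 w 0.125 F [ 0.2  0.7 -8.3] ff 98.5 q [-0.26  0.48  1.13 -0.    1.53 -1.78]
tgt [ 0.6033 -0.0413  0.228 ] turn total [-0.0007 -0.0031  0.0015] rows>=0.0 | shift total (tool axes after turn) [ 0.     -0.0025  0.0071] rows>=0.1
```

Call:
jog_arm([
  {"dx": 0, "dy": -0.002, "dz": 0.004, "wx": 0, "wy": -0.003, "wz": 0.001},
  {"dx": 0, "dy": 0, "dz": 0, "wx": 0, "wy": 0, "wz": 0},
  {"dx": 0, "dy": 0, "dz": 0, "wx": 0, "wy": 0, "wz": 0},
  {"dx": 0, "dy": 0, "dz": 0, "wx": 0, "wy": 0, "wz": 0},
])

```text
time: 42.6
tool_pos: [0.6032, -0.0413, 0.2292]
ee_rot: [-0.091, -3.14, 0.0]
force: [-0.1, 0.3, -8.4]
width: 0.124
finger_force: 98.7
```

Call:
jog_arm([
  {"dx": 0, "dy": 0, "dz": 0.006, "wx": 0, "wy": 0, "wz": 0},
  {"dx": 0, "dy": 0, "dz": 0.006, "wx": 0, "wy": 0, "wz": 0},
  {"dx": 0, "dy": 0, "dz": 0.006, "wx": 0, "wy": 0, "wz": 0},
  {"dx": 0, "dy": 0, "dz": 0.006, "wx": 0, "wy": 0, "wz": 0},
  {"dx": 0, "dy": 0, "dz": 0.006, "wx": 0, "wy": 0, "wz": 0},
  {"dx": 0, "dy": 0, "dz": 0.006, "wx": 0, "wy": 0, "wz": 0},
  {"dx": 0, "dy": 0, "dz": 0.006, "wx": 0, "wy": 0, "wz": 0},
  {"dx": 0, "dy": 0, "dz": 0, "wx": 0, "wy": 0, "wz": 0},
])

```text
time: 43.4
tool_pos: [0.603, -0.0412, 0.2076]
ee_rot: [-0.091, -3.139, -0.0]
force: [0.3, -0.4, -7.3]
width: 0.122
finger_force: 98.6
```

Call:
jog_arm([
  {"dx": 0, "dy": 0, "dz": 0.012, "wx": 0, "wy": 0, "wz": 0},
  {"dx": 0, "dy": 0, "dz": 0.02, "wx": 0, "wy": 0, "wz": 0},
  {"dx": 0, "dy": 0, "dz": 0.02, "wx": 0, "wy": 0, "wz": 0},
  {"dx": 0, "dy": 0, "dz": 0.02, "wx": 0, "wy": 0, "wz": 0},
  {"dx": 0, "dy": 0, "dz": 0.02, "wx": 0, "wy": 0, "wz": 0},
  {"dx": 0, "dy": 0, "dz": 0.02, "wx": 0, "wy": 0, "wz": 0},
  {"dx": 0, "dy": 0, "dz": 0.014, "wx": 0, "wy": 0, "wz": 0},
  {"dx": 0, "dy": 0, "dz": 0.008, "wx": 0, "wy": 0, "wz": 0},
  {"dx": 0, "dy": 0, "dz": 0, "wx": 0, "wy": 0, "wz": 0},
  {"dx": 0, "dy": 0, "dz": 0, "wx": 0, "wy": 0, "wz": 0},
])

```text
time: 44.4
tool_pos: [0.6032, -0.0412, 0.1413]
ee_rot: [-0.091, -3.14, 0.0]
force: [-0.2, 0.5, -8.7]
width: 0.122
finger_force: 98.5
```

Call:
jog_arm([
  {"dx": 0, "dy": 0, "dz": 0.006, "wx": 0, "wy": 0, "wz": 0},
  {"dx": 0, "dy": 0, "dz": 0.004, "wx": 0, "wy": 0, "wz": 0},
  {"dx": 0, "dy": 0, "dz": 0.002, "wx": 0, "wy": 0, "wz": 0},
  {"dx": 0, "dy": 0, "dz": 0.002, "wx": 0, "wy": 0, "wz": 0},
  {"dx": 0, "dy": 0, "dz": 0.001, "wx": 0, "wy": 0, "wz": 0},
  {"dx": 0, "dy": 0, "dz": 0, "wx": 0, "wy": 0, "wz": 0},
])

```text
time: 45.0
tool_pos: [0.6031, -0.0412, 0.1338]
ee_rot: [-0.091, -3.14, 0.0]
force: [-0.1, 2.0, -6.3]
width: 0.126
finger_force: 99.0
```

Call:
jog_arm([
  {"dx": 0, "dy": 0, "dz": 0.001, "wx": 0, "wy": 0, "wz": 0},
  {"dx": 0, "dy": 0, "dz": 0.001, "wx": 0, "wy": 0, "wz": 0},
  {"dx": 0, "dy": 0, "dz": 0, "wx": 0, "wy": 0, "wz": 0},
])

```text
time: 45.3
tool_pos: [0.6032, -0.0413, 0.1338]
ee_rot: [0.091, 3.14, -0.001]
force: [-4.3, 2.4, 3.3]
width: 0.123
finger_force: 100.5
```

Seated. Release, rise and move back so the cameras have a clear view.

Call:
jog_arm([
  {"dx": 0, "dy": 0, "dz": 0, "wx": 0, "wy": 0, "wz": 0},
  {"dx": 0, "dy": 0, "dz": 0, "wx": 0, "wy": 0, "wz": 0},
  {"dx": 0, "dy": 0, "dz": 0, "wx": 0, "wy": 0, "wz": 0},
  {"dx": 0, "dy": 0, "dz": 0, "wx": 0, "wy": 0, "wz": 0},
  {"dx": 0, "dy": 0, "dz": -0.01, "wx": 0, "wy": 0, "wz": 0},
  {"dx": 0, "dy": 0, "dz": -0.03, "wx": 0, "wy": 0, "wz": 0},
  {"dx": 0, "dy": 0, "dz": -0.06, "wx": 0, "wy": 0, "wz": 0},
  {"dx": 0, "dy": 0, "dz": -0.06, "wx": 0, "wy": 0, "wz": 0},
  {"dx": 0, "dy": 0, "dz": -0.06, "wx": 0, "wy": 0, "wz": 0},
  {"dx": 0, "dy": 0, "dz": -0.04, "wx": 0, "wy": 0, "wz": 0},
  {"dx": 0.01, "dy": 0.02, "dz": -0.02, "wx": 0, "wy": 0, "wz": 0},
  {"dx": 0.02, "dy": 0.05, "dz": 0, "wx": 0, "wy": 0, "wz": 0},
], grip=0.45)

```text
time: 46.5
tool_pos: [0.5905, -0.0059, 0.2736]
ee_rot: [0.095, 3.139, -0.001]
force: [0.2, 0.0, -0.1]
width: 0.449
finger_force: 0.0
```

Call:
jog_arm([
  {"dx": 0.04, "dy": 0.07, "dz": 0, "wx": 0, "wy": 0, "wz": 0},
  {"dx": 0.04, "dy": 0.07, "dz": 0, "wx": 0, "wy": 0, "wz": 0},
  {"dx": 0.04, "dy": 0.07, "dz": 0, "wx": 0, "wy": 0, "wz": 0},
  {"dx": 0.04, "dy": 0.07, "dz": 0, "wx": 0, "wy": 0, "wz": 0},
  {"dx": 0.04, "dy": 0.07, "dz": 0, "wx": 0, "wy": 0, "wz": 0},
  {"dx": 0.04, "dy": 0.05, "dz": 0, "wx": 0, "wy": 0, "wz": 0},
  {"dx": 0.02, "dy": 0.02, "dz": 0, "wx": 0, "wy": 0, "wz": 0},
  {"dx": 0, "dy": 0, "dz": 0, "wx": 0, "wy": 0, "wz": 0},
  {"dx": 0, "dy": 0, "dz": 0, "wx": 0, "wy": 0, "wz": 0},
  {"dx": 0, "dy": 0, "dz": 0, "wx": 0, "wy": 0, "wz": 0},
])

```text
time: 47.5
tool_pos: [0.4734, 0.2108, 0.2725]
ee_rot: [-0.093, -3.139, 0.001]
force: [-0.7, -0.2, -0.7]
width: 0.447
finger_force: 0.0
```

Run:
```python
from h import *
start()
f=vision.grab_frame('side')['img']; g=vision.grab_frame('top')['img']
a=cv2.resize(f[90:450,130:490],None,fx=1.6,fy=1.6,interpolation=cv2.INTER_CUBIC)
b=cv2.resize(g[140:410,140:550],None,fx=1.95,fy=1.95,interpolation=cv2.INTER_CUBIC)
cv2.imwrite('pics/e1.png',cv2.convertScaleAbs(a,alpha=1.5,beta=25)); cv2.imwrite('pics/e2.png',cv2.convertScaleAbs(b,alpha=1.5,beta=25))
```

```text
t 47.5 tcp [0.4734 0.2108 0.2725] psi 86.59 w 0.447 F [-0.7 -0.2 -0.7] ff 0.0 q [ 0.19  0.3   1.3  -0.    1.54 -1.32]
```

View pics/e1.png

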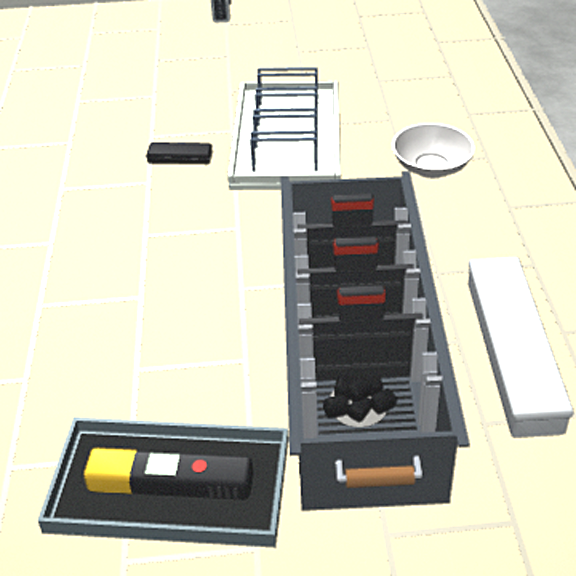

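View pics/e2.png

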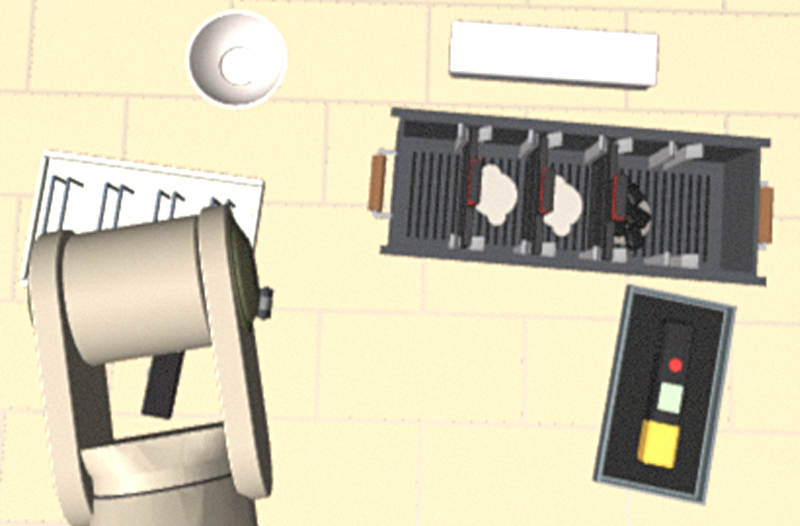

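The three plates stand in channels 2-4, with their lugs in line at (351,205), (356,247) and (361,296) in the side crop. The drainer is empty, and the thermometer lies flat inside its tray at about (168, 472). The dish, lighter case and tin haven't moved, so I'm handing in.

```bash
python3 -c "
from workcell import workorder
print(workorder.job_done())"
```

```text
the job is handed in; nothing more can be done
None
```

I held the thermometer level over the charcoal for over 2 s, with its lens about 13 cm above the grate (the work cell gave no temperature reading), and laid it flat in its tray. I then lowered all three plates from the drainer into channels 2–4, left the dish, lighter case and tin untouched, and handed the job in at about 48 s.

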